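# Gauge two bearing blocks and reject the undersize one

## Robot

A 6-joint arm with a two-finger parallel gripper is mounted at the origin on the work surface. World frame = base frame: x ahead of the robot, y to its left, z up, the work surface at z = 0. Lengths are in mm, angles in rad, forces in N, time in s.
With the tool pointing down it reaches from about 375 to 900 mm from the base axis. Payload 3.1 kg.
Tool frame: the origin (TCP) lies at the very end of the fingers, on their centre line; the grasp point (between the pads) lies 19 mm behind it; z points along the fingers, y is the line along which they close (so a half turn about z gives the same grasp; the last joint's range is limited). The gripper opens to 87 mm and grips with 3 to 60 N. Pads are 19 mm wide; open, the fingers measure 117 mm over their backs; the gripper's body (75 mm by 190 mm) begins 51 mm behind the grasp point.
Start: joints at [-1.512, 0.527, 1.433, -0, 1.181, -0.178], TCP at [147.253, -607.382, 183.748] pointing down, gripper open.
Joint ranges: [-3.08, 3.08], [-0.75, 2.2], [0.22, 2.44], [-1.43, 4.57], [0, 2.65], [-2.85, 2.85]. Speed limits (rad/s): [2.79, 2.79, 3.14, 3.14, 3.14, 3.14].

## Interface

Orientations are given as a 3x3 rotation matrix whose columns are the frame's x, y, z axes.
In Python, from station import * gives the robot as it stands. The module is installed in compiled form; this text tells all that it offers.
- The arm moves only by the tool carry_out, never from a script. Its argument "steps" is a list of rows, each an object of numbers: "rx", "ry", "rz": the turn, a rotation vector about the tool's x, y, z in degrees; "tx", "ty", "tz": the shift along the tool's x, y, z in cm; "grip": the opening in per cent of the stroke, from 0 (shut) to 100 (fully open). A call has 1 to 12 rows; each row is the pose to reach, as a shift and turn from the pose commanded when the call began, along the tool's axes at that moment; what a row does not reach only later rows make up. A row lasts 1/12 s, in which the tool goes at most 41.7 mm and 7.16 degrees, less where a joint would pass 70% of its speed; a pose out of reach is approached as far as the arm can. A call with a gripper value outside its range is refused whole. The fingers move at their own pace and stop on an object; "force" is the grip in N (left out, the last holds). Time passes only in rows, so rows that repeat a pose let the fingers close. It gives the time, the measured TCP pose, the force, the opening and the grip force at its end, in the units of the state.
- get_obs(): the state, without advancing time (a new reading comes with each control period).
- read_camera(name): name is "scene" or "side" or "wrist"; returns (picture, depth): 480x640x3 uint8, red, green, blue; 480x640 float32, mm along the optical axis (not along the pixel's ray), 0 where there is no reading.
- camera_params(name): a dict with "intrinsics" (3x3 intrinsics, pixels), "distortion" ([k1, k2, p1, p2, k3] as OpenCV has them; the pictures are not rectified), "cam_to_world" (4x4, takes a point from camera to world coordinates). Camera axes: x right, y up, looking along -z (the intrinsics and any distortion apply to the point x, -y, -z); pixel columns grow to the right and rows downward; lengths in mm; the calibration is good to about 2 mm. A picture is of the moment at which its call begins: read the wrist's pose just before it. camera_params takes no time and is no camera call; for the wrist camera it gives the pose at the moment of the call.
- sign_off(): hands the job in; it is judged then, once.
Trained networks look in the newest picture that a camera, given by its name, has taken for a name from the list of things; names that differ only in an ending like _2 or _b are one class to them, and where a whole thing is asked for, a point or a joint stands for the part that bears it (a point fixed in the world has none). Each returns a list of dicts, best first, with "score" (0 to 1); they miss things now and then, are a little off and sometimes report something else, mostly with a low value. They report only what shows in the picture. A call takes as long as a camera call.
- boxes_of(camera, label): "position" ([x, y, z] in mm, in the coordinates of the camera as it stood for that picture, good to about 4 mm: the middle of the surface that is visible of it).
- spot_point(camera, label): "position" ([x, y, z] in mm, in the coordinates of the camera as it stood for that picture, good to about 4 mm: a listed point, or the origin of a listed thing).
The state is a dict: "time_s": time; "joints": joint angles; "dq": joint speeds; "tau": joint torques, N m; "tcp_pos": TCP position; "tcp_rot": TCP orientation; "contact_force": force on the tool from outside, world axes, zero at the start; "moment": the same for the moment, N m; "grip_width": finger opening in mm; "gripper_force": force on a finger pad.
Only numpy, scipy, OpenCV 4.12 (cv2) and the standard library are available. Lean on these libraries where they do the work, as an engineer would, in place of code of your own. Each camera call takes 0.05 s, during which the arm holds its last target. There are 200 camera calls.

## Task

One of these two bearing blocks is bored undersize. Take the go plug gauge out of its stand and try it gently in both bores, never forcing it, so that you have felt it stop part way down in the undersize block, and then leave it standing fully home, down to its collar, in the good block, which stays about where it stood on the surface plate. Only then set the undersize block down gently, upright and flat on the floor of the reject tray; leave the other things on the bench alone.

Things in the scene. Friction and masses are not known exactly. Their poses are not given: they have to be found in the camera images.
- block_a: Aluminium bearing block loose on the surface plate: 44 x 44 mm square body on a foot 64 mm long (its x), 44 mm wide (its y), 8 mm thick; 42 mm high in all, about 310 g with its brass bush. Origin: centre of the underside, z up along the bore. Grip it by the body's sides. One of the two blocks, either one, is bored undersize; outwardly they are alike.
- block_b: Second bearing block, same sizes, origin and axes as block_a. Exactly one of the two is undersize, and it may be either. A push of 5 to 15 N on the gauge is enough to feel its stop; more than 30 N is forcing it.
- block_a_mouth (a point): Centre of the mouth in block_a's top face: 18 mm wide, 6 mm deep. 1 mm under this lip is a captive bush, up to 1 mm loose sideways. Good block: bore 17.2 mm right down, the gauge goes home till its collar meets the top face (gauge origin 9 mm above the block's). Undersize: lower half of the bush only 14 mm wide, the gauge stops 12 mm short.
- block_b_mouth (a point): The same point on block_b, whose bore is made as told for block_a.
- gauge: Steel go plug gauge, standing plug down in its stand at the start. Origin: lower end of the plug; z towards the handle. Plug 16 mm in diameter (1 mm chamfer at the end), z = 0 to 33 mm; collar 28 mm in diameter, 33 to 39 mm; round ribbed handle 20 mm in diameter, 39 to 95 mm, to be gripped from above. 130 g.
- stand: Fixed black plastic gauge stand, 70 x 70 mm at its foot and 42 mm high, with a 19 mm hole from its top 36 mm deep. Origin: centre of the underside, below the hole. Gauge collar rests on its top.
- tray: Fixed empty grey plastic reject tray, open at the top, 150 x 150 mm outside, 30 mm high, walls 4 mm. Origin: centre of the underside.
- tray_in (a point): Centre of the reject tray's inner floor, 4 mm above the bench; x and y along its walls.
- plate: Fixed flat granite surface plate on the bench, 200 x 330 x 12 mm, on which both blocks stand at the start. Origin: centre of the underside, on the bench; its top is 12 mm higher.
- vee_block: Bystander: steel vee block, 60 x 50 x 40 mm. Origin: centre of the underside.
- gauge_case: Bystander: closed wooden case, 70 x 110 x 30 mm. Origin: centre of the underside.
- foam_block: Bystander: white packing block, 70 x 90 x 45 mm. Origin: centre of the underside.
- ring_gauge: Bystander: steel ring, 32 mm outside, 14 mm high, flat on the bench. Origin: centre of the underside.
- micrometer: Bystander: small micrometer lying flat, about 35 x 125 x 20 mm. Origin: on the bench, between its jaws.
- mouse: Bystander: black computer mouse, 100 x 58 x 31 mm. Origin: centre of the underside.
- spacer: Bystander: upright steel spacer, foot 28 mm in diameter, 40 mm high. Origin: centre of the underside.

How it is judged (in metres and radians):
On the way, in this order (a step that is already met when the one before it is completed fails the run):
1. the gauge has been pressed lightly to its stop, part way down in a bore (block on the plate with over 6 N, its own weight included) (((z of gauge in the frame of block_a between 0.016 and 0.026 m and horizontal distance between gauge and block_a below 0.005 m and contact force between block_a and plate above 6 N) or (z of gauge in the frame of block_b between 0.016 and 0.026 m and horizontal distance between gauge and block_b below 0.005 m and contact force between block_b and plate above 6 N))), for 0.05 s.
2. the gauge is fully home in one of the blocks on the surface plate (((z of gauge in the frame of block_a between 0.005 and 0.0115 m and horizontal distance between gauge and block_a below 0.004 m and angle between gauge's own z axis and vertical below 0.08 rad and angle between block_a's own z axis and vertical below 0.05 rad and z of block_a in the frame of plate below 0.016 m) or (z of gauge in the frame of block_b between 0.005 and 0.0115 m and horizontal distance between gauge and block_b below 0.004 m and angle between gauge's own z axis and vertical below 0.08 rad and angle between block_b's own z axis and vertical below 0.05 rad and z of block_b in the frame of plate below 0.016 m))), for 0.2 s.
3. the other block is in the reject tray while the gauge stands home (((z of gauge in the frame of block_a between 0.005 and 0.0115 m and horizontal distance between gauge and block_a below 0.004 m and angle between each of gauge, block_b's own z axis and vertical below 0.08 rad and angle between block_a's own z axis and vertical below 0.05 rad and z of block_a in the frame of plate below 0.016 m and z of block_b in the frame of tray_in below 0.004 m and x of block_b in the frame of tray_in between -0.06 and 0.06 m and y of block_b in the frame of tray_in between -0.06 and 0.06 m) or (z of gauge in the frame of block_b between 0.005 and 0.0115 m and horizontal distance between gauge and block_b below 0.004 m and angle between each of gauge, block_a's own z axis and vertical below 0.08 rad and angle between block_b's own z axis and vertical below 0.05 rad and z of block_b in the frame of plate below 0.016 m and z of block_a in the frame of tray_in below 0.004 m and x of block_a in the frame of tray_in between -0.06 and 0.06 m and y of block_a in the frame of tray_in between -0.06 and 0.06 m))), for 0.2 s.
At the end, for the whole second after the job is handed in: Gauge upright in one block, collar within 2.5 mm of its top face, that block upright on the plate within 50 mm of its start; the other block upright, flat on the reject tray's floor, within 60 mm of the tray's centre lines; all released and at rest (((z of gauge in the frame of block_a between 0.005 and 0.0115 m and horizontal distance between gauge and block_a below 0.004 m and angle between each of gauge, block_b's own z axis and vertical below 0.08 rad and angle between block_a's own z axis and vertical below 0.05 rad and z of block_a in the frame of plate below 0.016 m and z of block_b in the frame of tray_in below 0.004 m and x of block_b in the frame of tray_in between -0.06 and 0.06 m and y of block_b in the frame of tray_in between -0.06 and 0.06 m and distance of block_a from where it was at the start of the episode below 0.05 m and linear speed of each of block_a, block_b, gauge below 0.02 m/s) or (z of gauge in the frame of block_b between 0.005 and 0.0115 m and horizontal distance between gauge and block_b below 0.004 m and angle between each of gauge, block_a's own z axis and vertical below 0.08 rad and angle between block_b's own z axis and vertical below 0.05 rad and z of block_b in the frame of plate below 0.016 m and z of block_a in the frame of tray_in below 0.004 m and x of block_a in the frame of tray_in between -0.06 and 0.06 m and y of block_a in the frame of tray_in between -0.06 and 0.06 m and distance of block_b from where it was at the start of the episode below 0.05 m and linear speed of each of block_b, block_a, gauge below 0.02 m/s))); the robot touches nothing.
It fails at once if a block is pressed against the surface plate with more than 35 N while the gauge is at it ((contact force between block_a and plate above 35 N and horizontal distance between gauge and block_a below 0.03 m) or (contact force between block_b and plate above 35 N and horizontal distance between gauge and block_b below 0.03 m)).
It fails at once if a block is dropped into the reject tray (faster than 0.4 m/s close above its floor) ((linear speed of block_a above 0.4 m/s and distance between block_a and tray_in below 0.07 m and z of block_a in the frame of tray_in below 0.02 m) or (linear speed of block_b above 0.4 m/s and distance between block_b and tray_in below 0.07 m and z of block_b in the frame of tray_in below 0.02 m)).
It fails at once if a bystander is moved more than 20 mm (distance of any of vee_block, gauge_case, foam_block, ring_gauge, micrometer, mouse, spacer from where it was at the start of the episode above 0.02 m).
It also fails if it takes over 72 s, if anything falls off the work surface, if the arm or the gripper's body presses on something with over 40 N, if the wrist force passes 120 N, or if a joint passes its speed limit or range.

## Working session

There is one attempt and no reset: what is moved stays moved. The work goes in short steps, Python scripts to look and compute and a tool call to move; the robot and the scene stay as the last step left them, time stands still between calls to the robot, and variables do not carry over. Pictures are saved under pics/ and viewed, at most 10 in all, crops included, and the job is handed in when it is done.

Besides the shell and the picture viewer there is one more tool, called after "Call:" as a command line: name --argument value ..., lists and objects as JSON in quotes. carry_out: Moves the arm, as the interface text tells. Its arguments: {"type":"object","properties":{"steps":{"type":"array","items":{"type":"object","properties":{"rx":{"type":"number"},"ry":{"type":"number"},"rz":{"type":"number"},"tx":{"type":"number"},"ty":{"type":"number"},"tz":{"type":"number"},"grip":{"type":"number"}}}},"force":{"type":"number"}},"required":["steps"]}

```bash
mkdir -p pics; cat > h.py <<'E'
from station import *
import numpy as np, cv2
def shot(cam,fn=None):
    P=camera_params(cam); im,d=read_camera(cam)
    if fn: cv2.imwrite('pics/'+fn,im[:,:,::-1])
    return P,im,d
def w(P,p): return (P['cam_to_world']@np.r_[p,1])[:3]
def cloud(P,d):
    K=P['intrinsics'];v,u=np.mgrid[0:480,0:640]
    q=cv2.undistortPoints(np.stack([u,v],-1).reshape(-1,1,2).astype(float),np.array(K,float),np.array(P['distortion'],float)).reshape(480,640,2)
    c=np.stack([q[...,0]*d,-q[...,1]*d,-d],-1)
    return c@P['cam_to_world'][:3,:3].T+P['cam_to_world'][:3,3]
E
python3 - <<'E'
from h import *
np.set_printoptions(precision=1,suppress=True)
o=get_obs();print(o['time_s'],o['tcp_rot'],o['grip_width'])
for cam in ['scene','side']:
    P,im,d=shot(cam,cam+'0.png');print(cam,P['cam_to_world'])
    for l in ['block_a','gauge','stand','tray_in','plate']:
        f=spot_point if l!='plate' else boxes_of
        for r in f(cam,l)[:3]: print(l,round(r['score'],2),w(P,r['position']))
print(get_obs()['time_s'])
E
```

```text
0.0 [[ 1.   0.2 -0. ]
 [ 0.2 -1.   0. ]
 [ 0.  -0.  -1. ]] 87.07017280766729
scene [[   0.3   -0.6    0.7 1298. ]
 [   1.     0.2   -0.2 -186.5]
 [  -0.     0.7    0.7  745.9]
 [   0.     0.     0.     1. ]]
block_a 0.97 [554.8 132.1  11.2]
block_a 0.69 [589.  -53.    7.3]
gauge 0.77 [ 499.1 -301.1    7.9]
stand 0.81 [ 494.6 -308.4    0.7]
tray_in 0.63 [475.5 379.9   5.8]
tray_in 0.52 [743.8 190.2  -0.9]
tray_in 0.34 [ 742.  -111.6    2.3]
plate 0.92 [573.5  28.4  10.4]
side [[ -0.8   0.3  -0.4  90.1]
 [ -0.5  -0.5   0.7 735.9]
 [  0.    0.8   0.6 761.1]
 [  0.    0.    0.    1. ]]
block_a 0.96 [595.4 -52.3  15.2]
block_a 0.87 [560.7 134.   12.1]
gauge 0.63 [ 501.3 -308.9    7.5]
stand 0.94 [ 497.7 -306.3   -4. ]
stand 0.28 [554.8 134.7  51.1]
stand 0.26 [733.2  47.7  -1.4]
tray_in 0.56 [473.3 386.7   6.8]
plate 0.65 [530.8  59.1  13.2]
plate 0.43 [472.8 380.9   2.9]
plate 0.38 [578.9 -39.7  38.4]
0.6
```

View pics/scene0.png

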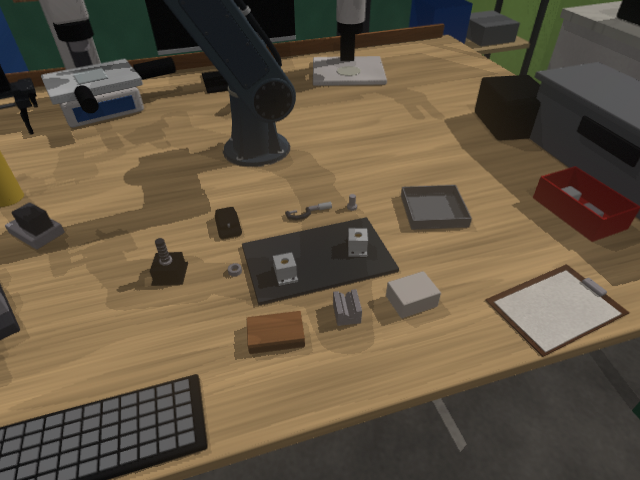

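View pics/side0.png

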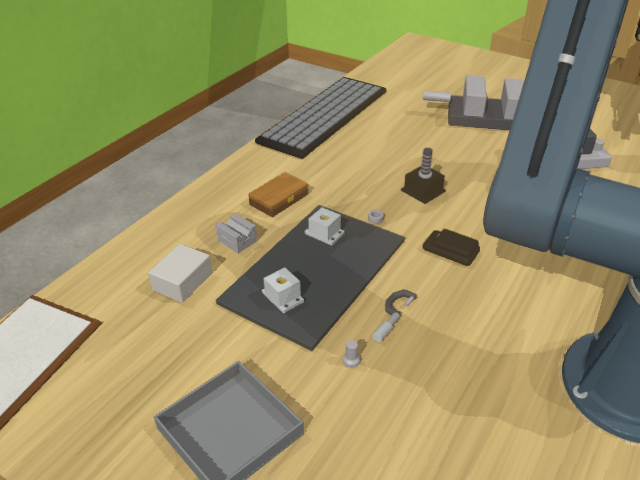

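The scene picture shows the gauge in its stand at (165,260), the blocks at (285,268) and (358,240), and the tray at (435,207). The side picture agrees with this: stand (424,180), blocks (323,225) and (282,288), tray (230,425).

```bash
cat >> h.py <<'E'
np.set_printoptions(precision=2,suppress=True)
def go(x,y,z,yaw=None):
    """tool-frame deltas to world target; yaw (deg) of tool x axis"""
    o=get_obs();R=np.array(o['tcp_rot']);d=R.T@(np.array([x,y,z])-o['tcp_pos'])/10
    cy=np.degrees(np.arctan2(R[1,0],R[0,0]))
    print('delta cm',d,'yaw now',round(cy,2),'rz',None if yaw is None else round(cy-yaw,2),'t',o['time_s'])
def blob(C,lo,hi,cx,cy,r=45):
    m=(C[...,2]>lo)&(C[...,2]<hi)&(np.hypot(C[...,0]-cx,C[...,1]-cy)<r)
    return C[m]
E
python3 - <<'E'
from h import *
for cam in ['scene','side']:
    P,im,d=shot(cam); C=cloud(P,d)
    for n,c in dict(A=(557,133),B=(592,-52)).items():
        p=blob(C,48,60,*c); print(cam,n,len(p),cv2.minAreaRect(p[:,:2].astype(np.float32)),np.median(p[:,2]))
        p=blob(C,14,60,*c); print('   all',cv2.minAreaRect(p[:,:2].astype(np.float32)))
    p=blob(C,60,110,500,-305);print('gauge',len(p),p.mean(0),p[:,:2].min(0),p[:,:2].max(0),p[:,2].max())
    p=blob(C,15,40,475,382,130);print('tray',cv2.minAreaRect(p[:,:2].astype(np.float32)))
print(camera_params('wrist')['cam_to_world'],get_obs()['tcp_pos'])
go(500,-306,220,10); go(500,-306,130,10)
E
```

```text
scene A 225 ((560.5901489257812, 132.49371337890625), (43.36760330200195, 45.416717529296875), 73.12956237792969) 52.10801442608465
   all ((564.627197265625, 128.6432647705078), (48.027679443359375, 57.692562103271484), 70.0205307006836)
scene B 276 ((592.5616455078125, -53.80128479003906), (44.13648986816406, 48.05027389526367), 87.81319427490234) 52.27511624596798
   all ((593.9915161132812, -53.938472747802734), (44.3863639831543, 63.2734260559082), 87.35600280761719)
gauge 181 [ 504.28 -304.12   86.75] [ 489.48 -314.25] [ 511.81 -294.92] 104.39555661029851
tray ((474.92742919921875, 383.5185241699219), (151.01358032226562, 156.26947021484375), 75.56143951416016)
side A 497 ((556.6744384765625, 133.8147430419922), (46.552696228027344, 47.499427795410156), 69.01610565185547) 52.84488257235921
   all ((552.5155029296875, 128.7698974609375), (60.57381057739258, 70.62185668945312), 71.02456665039062)
side B 368 ((588.8529052734375, -53.09758758544922), (49.88978576660156, 46.79526138305664), 87.64595031738281) 52.55832073525028
   all ((586.9003295898438, -51.1015625), (71.82951354980469, 72.40038299560547), 52.927825927734375)
gauge 203 [ 494.59 -298.74   85.68] [ 486.   -314.12] [ 506.73 -290.18] 105.39448732909648
tray ((472.3916015625, 386.0722351074219), (151.44700622558594, 154.1802978515625), 75.17520904541016)
[[   0.24    0.94    0.24  214.33]
 [  -0.97    0.23    0.06 -590.28]
 [   0.     -0.25    0.97  385.71]
 [   0.      0.      0.      1.  ]] [ 147.25 -607.4   183.77]
delta cm [ 41.38 -20.98  -3.62] yaw now 13.62 rz 3.62 t 0.7
delta cm [ 41.38 -20.98   5.38] yaw now 13.62 rz 3.62 t 0.7
```

Call:
carry_out --steps '[{"tx": 41.4,"ty": -21,"tz": 0.5},{"tx": 41.4,"ty": -21,"tz": 0.5},{"tx": 41.4,"ty": -21,"tz": 0.5},{"tx": 41.4,"ty": -21,"tz": 0.5},{"tx": 41.4,"ty": -21,"tz": 0.5},{"tx": 41.4,"ty": -21,"tz": 0.5},{"tx": 41.4,"ty": -21,"tz": 0.5},{"tx": 41.4,"ty": -21,"tz": 0.5},{"tx": 41.4,"ty": -21,"tz": 0.5},{"tx": 41.4,"ty": -21,"tz": 0.5},{"tx": 41.4,"ty": -21,"tz": 0.5},{"tx": 41.4,"ty": -21,"tz": 0.5}]'

```text
schema error: expected keys rx, ry, rz, tx, ty, tz, grip
```

```bash
python3 - <<'E'
from h import *
P,im,d=shot('wrist','w1.png');C=cloud(P,d);o=get_obs();print(o['tcp_pos'],o['joints'],o['dq'])
for l in['gauge','stand']:
    for r in spot_point('wrist',l)[:2]: print(l,round(r['score'],2),w(P,r['position']))
p=blob(C,101,108,500,-304);print(len(p),p.mean(0),p.min(0),p.max(0))
p=blob(C,60,108,500,-304);print(len(p),p.mean(0),p.min(0),p.max(0))
go(500,-304,66)
E
```

```text
[ 147.28 -607.39  183.8 ] [-1.51  0.53  1.43  0.    1.18 -0.18] [ 0.  0. -0. -0.  0.  0.]<stdin>:5: RuntimeWarning: Mean of empty slice.
  ret = um.true_divide(
Traceback (most recent call last):
ValueError: zero-size array to reduction operation minimum which has no identity
```

View pics/w1.png

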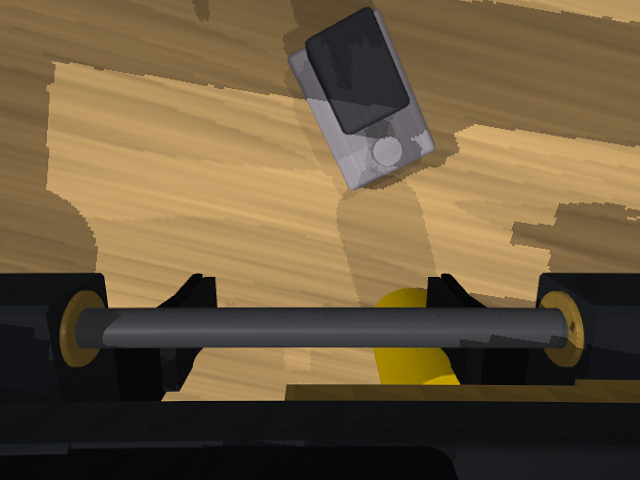

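The wrist picture, still at the start pose, shows the gripper with a grey gadget ahead at (365,100). The move was refused because every row needs all seven keys.

Call:
carry_out --steps '[{"tx": 41.4,"ty": -21,"tz": -2,"rx": 0,"ry": 0,"rz": 3.6,"grip": 100},{"tx": 41.4,"ty": -21,"tz": -2,"rx": 0,"ry": 0,"rz": 3.6,"grip": 100},{"tx": 41.4,"ty": -21,"tz": -2,"rx": 0,"ry": 0,"rz": 3.6,"grip": 100},{"tx": 41.4,"ty": -21,"tz": -2,"rx": 0,"ry": 0,"rz": 3.6,"grip": 100},{"tx": 41.4,"ty": -21,"tz": -2,"rx": 0,"ry": 0,"rz": 3.6,"grip": 100},{"tx": 41.4,"ty": -21,"tz": -2,"rx": 0,"ry": 0,"rz": 3.6,"grip": 100},{"tx": 41.4,"ty": -21,"tz": -2,"rx": 0,"ry": 0,"rz": 3.6,"grip": 100},{"tx": 41.4,"ty": -21,"tz": -2,"rx": 0,"ry": 0,"rz": 3.6,"grip": 100},{"tx": 41.4,"ty": -21,"tz": -2,"rx": 0,"ry": 0,"rz": 3.6,"grip": 100},{"tx": 41.4,"ty": -21,"tz": -2,"rx": 0,"ry": 0,"rz": 3.6,"grip": 100},{"tx": 41.4,"ty": -21,"tz": -2,"rx": 0,"ry": 0,"rz": 3.6,"grip": 100},{"tx": 41.4,"ty": -21,"tz": -2,"rx": 0,"ry": 0,"rz": 3.6,"grip": 100}]'

```text
time_s: 1.85
tcp_pos: [504.8, -301.1, 204.4]
tcp_rot: [[0.984, 0.18, 0.004], [0.18, -0.984, 0.001], [0.004, -0.001, -1.0]]
contact_force: [0.4, -1.4, 0.6]
grip_width: 86.8
gripper_force: 0.0
```

```bash
python3 - <<'E'
from h import *
P,im,d=shot('wrist','w2.png');C=cloud(P,d);o=get_obs();print(o['tcp_pos'],o['joints'],o['dq'])
for l in['gauge','stand']:
    for r in spot_point('wrist',l)[:2]: print(l,round(r['score'],2),w(P,r['position']))
for a in (101,60):
    p=blob(C,a,109,500,-304)
    if len(p):print(len(p),p.mean(0),p.min(0),p.max(0))
go(500,-304,66)
E
```

```text
[ 503.52 -302.37  204.14] [-0.73  0.45  1.51  0.    1.18  0.66] [-0.07 -0.    0.03 -0.05 -0.01 -0.04]
gauge 0.78 [ 499.38 -303.69    9.89]
stand 0.79 [ 498.61 -301.8    -1.87]
stand 0.29 [ 539.07 -163.37    4.93]
548 [ 498.6  -303.91  104.88] [ 488.71 -313.48  101.3 ] [ 508.08 -294.33  106.79]
790 [ 500.81 -303.43   98.18] [ 488.71 -313.48   60.34] [ 508.43 -293.85  106.79]
delta cm [ 0.01 -0.14 13.77] yaw now 10.15 rz None t 2.0
```

View pics/w2.png

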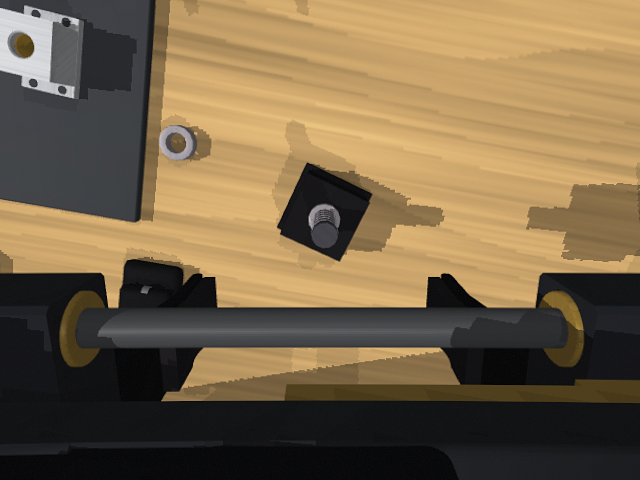

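The wrist picture shows the gauge handle top at (324,234), centred between the fingers (210–430), the ring at (178,142) and block b at the top left (22,45).

Call:
carry_out --force 20 --steps '[{"tx": -0.13,"ty": -0.16,"tz": 3,"rx": 0,"ry": 0,"rz": 0,"grip": 100},{"tx": -0.13,"ty": -0.16,"tz": 6,"rx": 0,"ry": 0,"rz": 0,"grip": 100},{"tx": -0.13,"ty": -0.16,"tz": 9,"rx": 0,"ry": 0,"rz": 0,"grip": 100},{"tx": -0.13,"ty": -0.16,"tz": 12,"rx": 0,"ry": 0,"rz": 0,"grip": 100},{"tx": -0.13,"ty": -0.16,"tz": 14,"rx": 0,"ry": 0,"rz": 0,"grip": 60},{"tx": -0.13,"ty": -0.16,"tz": 14,"rx": 0,"ry": 0,"rz": 0,"grip": 30},{"tx": -0.13,"ty": -0.16,"tz": 14,"rx": 0,"ry": 0,"rz": 0,"grip": 10},{"tx": -0.13,"ty": -0.16,"tz": 14,"rx": 0,"ry": 0,"rz": 0,"grip": 0},{"tx": -0.13,"ty": -0.16,"tz": 14,"rx": 0,"ry": 0,"rz": 0,"grip": 0},{"tx": -0.13,"ty": -0.16,"tz": 14,"rx": 0,"ry": 0,"rz": 0,"grip": 0},{"tx": -0.13,"ty": -0.16,"tz": 14,"rx": 0,"ry": 0,"rz": 0,"grip": 0},{"tx": -0.13,"ty": -0.16,"tz": 14,"rx": 0,"ry": 0,"rz": 0,"grip": 0}]'

```text
time_s: 3.0
tcp_pos: [499.1, -304.8, 64.8]
tcp_rot: [[0.985, 0.174, 0.001], [0.174, -0.985, -0.001], [0.001, 0.002, -1.0]]
contact_force: [0.2, 0.7, -0.1]
grip_width: 41.4
gripper_force: 0.0
```

Call:
carry_out --force 20 --steps '[{"tx": 0,"ty": 0,"tz": 0,"rx": 0,"ry": 0,"rz": 0,"grip": 0},{"tx": 0,"ty": 0,"tz": 0,"rx": 0,"ry": 0,"rz": 0,"grip": 0},{"tx": 0,"ty": 0,"tz": 0,"rx": 0,"ry": 0,"rz": 0,"grip": 0},{"tx": 0,"ty": 0,"tz": 0,"rx": 0,"ry": 0,"rz": 0,"grip": 0},{"tx": 0,"ty": 0,"tz": 0,"rx": 0,"ry": 0,"rz": 0,"grip": 0},{"tx": 0,"ty": 0,"tz": 0,"rx": 0,"ry": 0,"rz": 0,"grip": 0}]'

```text
time_s: 3.5
tcp_pos: [498.7, -304.5, 63.8]
tcp_rot: [[0.985, 0.174, 0.0], [0.174, -0.985, -0.0], [0.0, 0.0, -1.0]]
contact_force: [-0.1, -0.9, 0.4]
grip_width: 16.9
gripper_force: 20.0
```

```bash
python3 - <<'E'
from h import *
o=get_obs();print(o['tcp_pos'],o['contact_force'],o['moment'],o['grip_width'],o['gripper_force'])
go(540,-53,200,0)
E
```

```text
[ 498.68 -304.5    63.82] [-0.07 -0.85  0.41] [0.02 0.07 0.  ] 16.92847914985284 20.000103414058685
delta cm [  8.45 -24.04 -13.62] yaw now 10.03 rz 10.03 t 3.5
```

Call:
carry_out --force 40 --steps '[{"tx": 0,"ty": 0,"tz": -1,"rx": 0,"ry": 0,"rz": 0,"grip": 0},{"tx": 0,"ty": 0,"tz": -4,"rx": 0,"ry": 0,"rz": 0,"grip": 0},{"tx": 0,"ty": 0,"tz": -8,"rx": 0,"ry": 0,"rz": 0,"grip": 0},{"tx": 0,"ty": 0,"tz": -12,"rx": 0,"ry": 0,"rz": 0,"grip": 0},{"tx": 2,"ty": -4,"tz": -13.6,"rx": 0,"ry": 0,"rz": 0,"grip": 0},{"tx": 8.4,"ty": -24,"tz": -13.6,"rx": 0,"ry": 0,"rz": 10,"grip": 0},{"tx": 8.4,"ty": -24,"tz": -13.6,"rx": 0,"ry": 0,"rz": 10,"grip": 0},{"tx": 8.4,"ty": -24,"tz": -13.6,"rx": 0,"ry": 0,"rz": 10,"grip": 0},{"tx": 8.4,"ty": -24,"tz": -13.6,"rx": 0,"ry": 0,"rz": 10,"grip": 0},{"tx": 8.4,"ty": -24,"tz": -13.6,"rx": 0,"ry": 0,"rz": 10,"grip": 0},{"tx": 8.4,"ty": -24,"tz": -13.6,"rx": 0,"ry": 0,"rz": 10,"grip": 0},{"tx": 8.4,"ty": -24,"tz": -13.6,"rx": 0,"ry": 0,"rz": 10,"grip": 0}]'

```text
time_s: 4.5
tcp_pos: [539.3, -50.5, 200.4]
tcp_rot: [[1.0, 0.006, 0.0], [0.006, -1.0, 0.0], [0.0, -0.0, -1.0]]
contact_force: [-0.5, -0.4, 0.7]
grip_width: 0.4
gripper_force: 0.0
```

```bash
cat >> h.py <<'E'
def block(cx,cy,fn=None):
    read_camera('wrist')
    P,im,d=shot('wrist',fn);C=cloud(P,d)
    for r in spot_point('wrist','block_a_mouth')[:2]: print('mouth',round(r['score'],2),w(P,r['position']))
    p=blob(C,49,59,cx,cy,40)
    print('top',cv2.minAreaRect(p[:,:2].astype(np.float32)),np.median(p[:,2]),p.mean(0))
    p=blob(C,16,26,cx,cy,50)
    if len(p)>5: print('foot',cv2.minAreaRect(p[:,:2].astype(np.float32)),np.median(p[:,2]))
    o=get_obs();print(o['tcp_pos'],o['contact_force'],o['gripper_force'],o['dq'])
E
python3 - <<'E'
from h import *
block(590.5,-53.5,'w3.png')
go(590,-53,120,0)
E
```

```text
mouth 0.6 [590.96 -50.83  55.43]
top ((591.636962890625, -51.990177154541016), (43.96892547607422, 44.60397720336914), 87.56741333007812) 54.99723557836796 [592.07 -52.    54.97]
foot ((591.8653564453125, -44.429744720458984), (58.898250579833984, 64.61151885986328), 87.68968963623047) 20.992560959588815
[539.69 -54.71 200.07] [ 0.17  0.11 -0.19] 0.0 [-0.02  0.01 -0.    0.   -0.    0.  ]
delta cm [ 5.03 -0.18  8.01] yaw now -0.01 rz -0.01 t 4.65
```

View pics/w3.png

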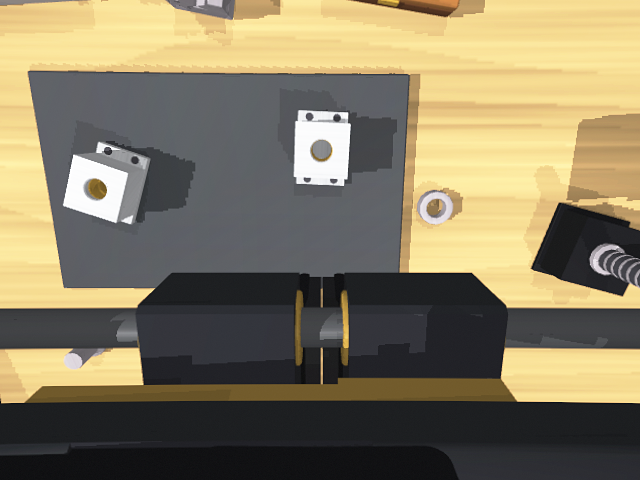

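The wrist picture shows that the gauge did not come along. It still stands in its stand at (610,260), and the blocks are at (320,150) and (97,188). I'll check the gauge's pose.

```bash
python3 - <<'E'
from h import *
for cam in ['scene','side','wrist']:
    P,im,d=shot(cam,cam+'1.png'); C=cloud(P,d)
    for r in spot_point(cam,'gauge')[:1]: print('gauge',w(P,r['position']))
    for a in range(46,112,8):
        p=blob(C,a,a+8,500,-304)
        if len(p):print(cam,a,len(p),p.mean(0),np.ptp(p,0))
    if cam!='wrist':
        q=cv2.imread('pics/%s1.png'%cam);u,v=((165,255),(424,175))[cam=='side']
        q=cv2.resize(q[v-40:v+40,u-40:u+40],None,fx=5,fy=5,interpolation=2)
        cv2.imwrite('pics/g_%s.png'%cam,q)
a,b=cv2.imread('pics/g_scene.png'),cv2.imread('pics/g_side.png');cv2.imwrite('pics/g.png',np.hstack([a,b]))
E
```

```text
gauge [ 498.03 -302.43    7.74]
scene 46 34 [ 504.65 -303.36   48.52] [20.69 25.77  7.79]
scene 54 29 [ 505.6  -303.26   57.64] [ 9.21 19.3   7.75]
scene 62 28 [ 505.14 -303.81   66.04] [ 8.8  19.23  7.43]
scene 70 25 [ 504.96 -303.81   74.2 ] [10.68 19.66  7.55]
scene 78 28 [ 505.29 -303.39   81.84] [14.06 20.3   7.72]
scene 86 29 [ 505.89 -304.07   90.26] [ 8.47 19.15  7.48]
scene 94 38 [ 502.84 -302.88   99.01] [23.69 19.35  7.67]
scene 102 30 [ 499.57 -304.7   103.1 ] [19.65 18.96  3.6 ]
gauge [ 495.96 -310.05    5.81]
side 46 51 [ 493.61 -297.69   49.06] [24.   24.62  7.47]
side 54 24 [ 492.57 -297.67   58.12] [16.91 13.24  6.97]
side 62 31 [ 493.75 -297.28   65.89] [18.48 16.68  7.24]
side 70 37 [ 494.01 -297.14   74.51] [19.65 13.76  7.3 ]
side 78 29 [ 493.01 -298.38   82.35] [17.87 17.53  7.49]
side 86 29 [ 494.58 -296.64   89.68] [16.23 17.25  7.34]
side 94 37 [ 493.62 -297.71   97.91] [20.81 20.91  7.45]
side 102 37 [ 496.8  -301.97  103.45] [19.75 18.96  3.67]
gauge [ 499.13 -303.51    9.4 ]
wrist 46 405 [ 500.69 -296.88   49.33] [27.2  24.84  7.85]
wrist 54 178 [ 500.63 -295.97   58.27] [19.66 15.3   8.  ]
wrist 62 172 [ 501.18 -296.56   66.34] [18.8  16.03  7.99]
wrist 70 177 [ 500.99 -296.03   74.29] [19.51 16.37  7.83]
wrist 78 189 [ 501.03 -295.74   81.87] [19.03 13.85  7.95]
wrist 86 175 [ 499.81 -295.06   89.3 ] [19.43  9.2   7.85]
wrist 94 97 [ 497.44 -294.08   96.33] [16.44  5.6   6.63]
```

View pics/g.png

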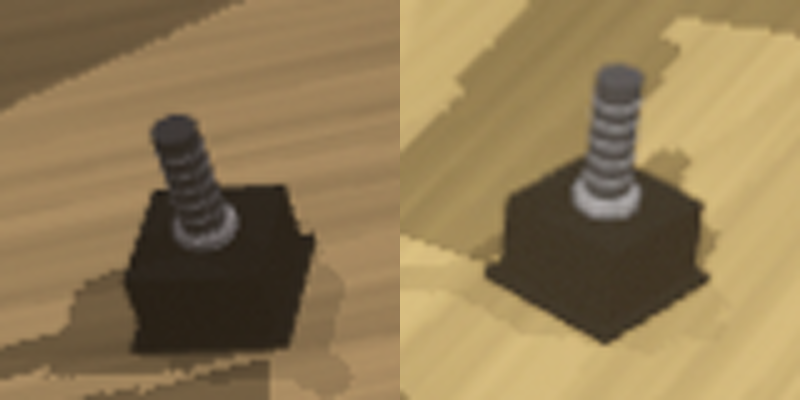

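The crops show the gauge undisturbed and upright in its stand (handle tops at (175,130) and (620,80)), so the grip slipped. I'll go back, grip again and check before lifting.

Call:
carry_out --force 20 --steps '[{"tx": -4.1,"ty": 25,"tz": 0,"rx": 0,"ry": 0,"rz": 0,"grip": 70},{"tx": -4.1,"ty": 25,"tz": 0,"rx": 0,"ry": 0,"rz": 0,"grip": 70},{"tx": -4.1,"ty": 25,"tz": 0,"rx": 0,"ry": 0,"rz": 0,"grip": 70},{"tx": -4.1,"ty": 25,"tz": 0,"rx": 0,"ry": 0,"rz": 0,"grip": 70},{"tx": -4.1,"ty": 25,"tz": 0,"rx": 0,"ry": 0,"rz": 0,"grip": 70},{"tx": -4.1,"ty": 25,"tz": 0,"rx": 0,"ry": 0,"rz": 0,"grip": 70},{"tx": -4.1,"ty": 25,"tz": 0,"rx": 0,"ry": 0,"rz": 0,"grip": 70},{"tx": -4.1,"ty": 25,"tz": 0,"rx": 0,"ry": 0,"rz": 0,"grip": 70},{"tx": -4.1,"ty": 25,"tz": 0,"rx": 0,"ry": 0,"rz": 0,"grip": 70},{"tx": -4.1,"ty": 25,"tz": 0,"rx": 0,"ry": 0,"rz": 0,"grip": 70}]'

```text
time_s: 5.78
tcp_pos: [498.4, -302.0, 199.5]
tcp_rot: [[1.0, 0.001, -0.001], [0.001, -1.0, 0.001], [-0.001, -0.001, -1.0]]
contact_force: [-0.9, -0.6, -0.1]
grip_width: 56.9
gripper_force: 0.0
```

```bash
python3 - <<'E'
from h import *
P,im,d=shot('wrist','w4.png');C=cloud(P,d);o=get_obs();print(o['tcp_pos'],o['grip_width'])
p=blob(C,101,109,500,-304);print(len(p),p.mean(0),np.ptp(p,0))
K=np.array(P['intrinsics'],float)
def px(q):
    c=np.linalg.inv(P['cam_to_world'])@np.r_[q,1];c=c[:3]*[1,-1,-1];c=K@c;return c[:2]/c[2]
print(px(o['tcp_pos']),px(np.array(o['tcp_pos'])+[0,0,19]))
go(499,-304,60)
E
```

```text
[ 498.59 -301.7   199.62] 58.62061857411097
573 [ 498.11 -303.28  104.9 ] [19.7  19.65  5.45]
[322.52 268.62] [322.6  281.91]
delta cm [ 0.05  0.25 13.96] yaw now 0.12 rz None t 5.8333
```

Call:
carry_out --force 40 --steps '[{"tx": 0,"ty": 0.2,"tz": 3,"rx": 0,"ry": 0,"rz": 0,"grip": 55},{"tx": 0,"ty": 0.2,"tz": 6,"rx": 0,"ry": 0,"rz": 0,"grip": 45},{"tx": 0,"ty": 0.2,"tz": 9,"rx": 0,"ry": 0,"rz": 0,"grip": 45},{"tx": 0,"ty": 0.2,"tz": 12,"rx": 0,"ry": 0,"rz": 0,"grip": 45},{"tx": 0,"ty": 0.2,"tz": 14,"rx": 0,"ry": 0,"rz": 0,"grip": 45},{"tx": 0,"ty": 0.2,"tz": 14,"rx": 0,"ry": 0,"rz": 0,"grip": 20},{"tx": 0,"ty": 0.2,"tz": 14,"rx": 0,"ry": 0,"rz": 0,"grip": 10},{"tx": 0,"ty": 0.2,"tz": 14,"rx": 0,"ry": 0,"rz": 0,"grip": 10},{"tx": 0,"ty": 0.2,"tz": 14,"rx": 0,"ry": 0,"rz": 0,"grip": 10},{"tx": 0,"ty": 0.2,"tz": 14,"rx": 0,"ry": 0,"rz": 0,"grip": 10},{"tx": 0,"ty": 0.2,"tz": 14,"rx": 0,"ry": 0,"rz": 0,"grip": 10},{"tx": 0,"ty": 0.2,"tz": 14,"rx": 0,"ry": 0,"rz": 0,"grip": 10}]'

```text
time_s: 6.83
tcp_pos: [499.7, -306.0, 61.6]
tcp_rot: [[1.0, 0.0, 0.003], [0.0, -1.0, -0.002], [0.003, 0.002, -1.0]]
contact_force: [0.3, 2.1, 7.8]
grip_width: 17.4
gripper_force: 40.1
```

```bash
python3 - <<'E'
from h import *
P,im,d=shot('scene');o=get_obs();print(o['tcp_pos'],o['grip_width'],o['gripper_force'],o['contact_force'],o['moment'])
P2,im2,d2=shot('side')
f=lambda im,u,v:cv2.resize(im[v-70:v+40,u-55:u+55,::-1],(400,400),interpolation=2)
cv2.imwrite('pics/g2.png',np.hstack([f(im,165,255),f(im2,424,175)]))
E
```

```text
[ 499.7  -306.     61.54] 17.227719517809252 40.063068866729736 [0.54 1.81 6.86] [ 0.35 -0.04 -0.04]
```

View pics/g2.png

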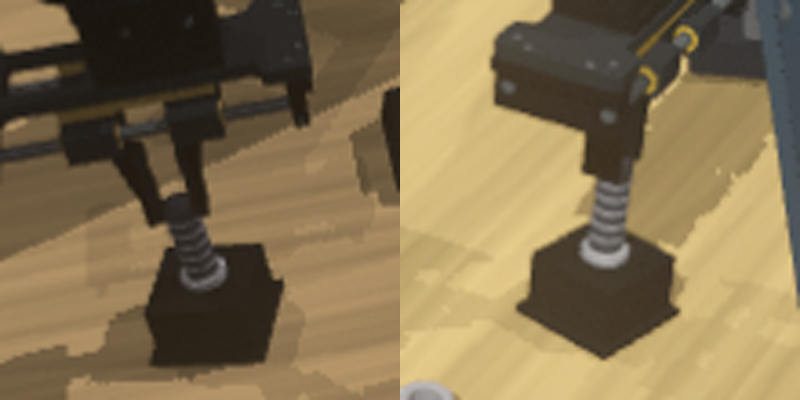

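The crops show the fingertips holding only the top of the handle, about 20 mm down, at (180,215) and (605,180). That is higher than the reported TCP z suggests. I'll check with depth.

```bash
python3 - <<'E'
from h import *
o=get_obs();print(o['tcp_pos'],o['grip_width'],o['contact_force'])
for cam in ['scene','side']:
    P,im,d=shot(cam); C=cloud(P,d)
    for a in range(45,150,6):
        p=blob(C,a,a+6,500,-304,70); 
        if len(p): print(cam,a,len(p),p.min(0)[:2],p.max(0)[:2])
E
```

```text
[ 499.72 -305.99   61.57] 17.350784380460052 [0.71 2.16 6.61]
scene 45 44 [ 493.23 -329.82] [ 512.96 -290.62]
scene 51 22 [ 497.97 -312.7 ] [ 509.96 -295.26]
scene 57 20 [ 497.14 -313.77] [ 508.41 -295.45]
scene 63 15 [ 500.08 -314.4 ] [ 510.51 -296.42]
scene 69 20 [ 499.9  -312.16] [ 510.68 -295.79]
scene 75 23 [ 498.78 -315.28] [ 509.45 -295.86]
scene 81 19 [ 496.69 -315.82] [ 508.93 -296.26]
scene 87 19 [ 501.61 -314.77] [ 509.53 -297.58]
scene 93 22 [ 500.42 -315.58] [ 510.34 -289.92]
scene 99 65 [ 486.05 -322.88] [ 514.13 -288.71]
scene 105 28 [ 488.95 -323.41] [ 516.28 -288.8 ]
scene 111 23 [ 491.17 -323.23] [ 513.37 -290.32]
scene 117 22 [ 496.39 -324.12] [ 514.87 -288.89]
scene 123 33 [ 494.07 -324.26] [ 513.09 -287.32]
scene 129 23 [ 508.21 -325.64] [ 513.09 -286.46]
scene 135 37 [ 489.66 -327.26] [ 513.82 -284.53]
scene 141 38 [ 490.96 -329.37] [ 513.31 -283.37]
scene 147 46 [ 492.89 -329.8 ] [ 513.62 -282.33]
side 45 43 [ 482.1  -321.49] [ 505.47 -277.07]
side 51 20 [ 486.22 -302.87] [ 502.17 -291.42]
side 57 22 [ 486.12 -305.16] [ 503.91 -292.36]
side 63 22 [ 487.21 -307.68] [ 504.82 -294.7 ]
side 69 25 [ 486.01 -307.49] [ 504.37 -291.65]
side 75 25 [ 485.68 -310.4 ] [ 504.85 -291.42]
side 81 21 [ 485.94 -307.  ] [ 504.81 -293.09]
side 87 25 [ 486.95 -307.29] [ 502.63 -292.82]
side 93 16 [ 485.79 -318.52] [ 499.22 -291.48]
side 99 46 [ 485.92 -323.68] [ 508.92 -285.54]
side 105 44 [ 486.07 -322.48] [ 508.39 -284.26]
side 111 45 [ 486.99 -319.75] [ 510.64 -283.92]
side 117 30 [ 487.32 -325.14] [ 509.07 -285.02]
side 123 30 [ 486.1  -323.64] [ 510.32 -283.16]
side 129 13 [ 486.47 -322.69] [ 495.12 -311.25]
side 135 11 [ 485.76 -320.87] [ 493.32 -313.1 ]
```

Both cameras put the real fingertips at z≈96 with the reported TCP at 61.6, so the tips sit about 34 mm above what the state reports. I'll open, go 3.4 cm lower and grip again.

Call:
carry_out --force 40 --steps '[{"tx": 0,"ty": 0,"tz": 0,"rx": 0,"ry": 0,"rz": 0,"grip": 55},{"tx": 0,"ty": 0,"tz": 0,"rx": 0,"ry": 0,"rz": 0,"grip": 55},{"tx": 0,"ty": 0,"tz": 0,"rx": 0,"ry": 0,"rz": 0,"grip": 55},{"tx": 0,"ty": -0.15,"tz": 0,"rx": 0,"ry": 0,"rz": 0,"grip": 55},{"tx": 0,"ty": -0.15,"tz": 0,"rx": 0,"ry": 0,"rz": 0,"grip": 55},{"tx": 0,"ty": -0.15,"tz": 0,"rx": 0,"ry": 0,"rz": 0,"grip": 55}]'

```text
time_s: 7.53
tcp_pos: [498.4, -303.8, 59.5]
tcp_rot: [[1.0, 0.001, -0.0], [0.001, -1.0, 0.0], [-0.0, -0.0, -1.0]]
contact_force: [0.8, 0.6, 0.1]
grip_width: 45.6
gripper_force: 0.0
```

Call:
carry_out --force 40 --steps '[{"tx": 0,"ty": 0,"tz": 1,"rx": 0,"ry": 0,"rz": 0,"grip": 55},{"tx": 0,"ty": 0,"tz": 2,"rx": 0,"ry": 0,"rz": 0,"grip": 55},{"tx": 0,"ty": 0,"tz": 3,"rx": 0,"ry": 0,"rz": 0,"grip": 55},{"tx": 0,"ty": 0,"tz": 3.4,"rx": 0,"ry": 0,"rz": 0,"grip": 55},{"tx": 0,"ty": 0,"tz": 3.4,"rx": 0,"ry": 0,"rz": 0,"grip": 55}]'

```text
time_s: 7.95
tcp_pos: [497.4, -303.0, 23.6]
tcp_rot: [[1.0, 0.0, -0.003], [0.0, -1.0, 0.003], [-0.003, -0.003, -1.0]]
contact_force: [0.2, 0.3, 0.4]
grip_width: 47.4
gripper_force: 0.0
```

```bash
python3 - <<'E'
from h import *
o=get_obs();print(o['tcp_pos'],o['grip_width'],o['contact_force'])
for cam in ['scene','side']:
    P,im,d=shot(cam,cam+'5.png'); C=cloud(P,d)
    for a in range(45,110,6):
        p=blob(C,a,a+6,500,-304,70); 
        if len(p): print(cam,a,len(p),p.min(0)[:2],p.max(0)[:2])
E
```

```text
[ 497.41 -302.96   23.65] 47.359738080363584 [0.18 0.29 0.35]
scene 45 44 [ 493.21 -316.64] [ 512.49 -292.73]
scene 51 15 [ 501.75 -312.95] [ 508.64 -295.12]
scene 57 25 [ 499.81 -334.38] [ 509.35 -274.38]
scene 63 48 [ 492.42 -336.22] [ 510.53 -270.89]
scene 69 45 [ 488.38 -335.99] [ 510.8  -270.94]
scene 75 41 [ 490.11 -335.21] [ 512.14 -270.84]
scene 81 41 [ 494.16 -335.42] [ 511.26 -271.57]
scene 87 45 [ 491.47 -337.18] [ 511.13 -270.8 ]
scene 93 51 [ 491.97 -339.7 ] [ 512.43 -268.81]
scene 99 77 [ 487.01 -340.48] [ 512.12 -268.27]
scene 105 51 [ 488.37 -340.71] [ 511.9  -266.72]
side 45 34 [ 482.06 -317.28] [ 505.55 -290.94]
side 51 9 [ 486.43 -304.81] [ 492.65 -293.86]
side 57 18 [ 487.45 -332.46] [ 501.43 -274.46]
side 63 44 [ 485.96 -336.65] [ 504.79 -268.93]
side 69 53 [ 485.13 -335.19] [ 506.24 -268.14]
side 75 45 [ 485.43 -334.72] [ 506.82 -268.45]
side 81 50 [ 485.7  -334.71] [ 508.35 -268.02]
side 87 34 [ 484.51 -332.84] [ 507.52 -267.91]
side 93 27 [ 485.38 -302.78] [ 507.98 -262.7 ]
side 99 5 [ 486.31 -301.31] [ 506.9  -265.37]
```

Call:
carry_out --force 40 --steps '[{"tx": 0,"ty": 0,"tz": 0,"rx": 0,"ry": 0,"rz": 0,"grip": 10},{"tx": 0,"ty": 0,"tz": 0,"rx": 0,"ry": 0,"rz": 0,"grip": 10},{"tx": 0,"ty": 0,"tz": 0,"rx": 0,"ry": 0,"rz": 0,"grip": 10},{"tx": 0,"ty": 0,"tz": 0,"rx": 0,"ry": 0,"rz": 0,"grip": 10},{"tx": 0,"ty": 0,"tz": 0,"rx": 0,"ry": 0,"rz": 0,"grip": 10},{"tx": 0,"ty": 0,"tz": 0,"rx": 0,"ry": 0,"rz": 0,"grip": 10},{"tx": 0,"ty": 0,"tz": 0,"rx": 0,"ry": 0,"rz": 0,"grip": 10},{"tx": 0,"ty": 0,"tz": 0,"rx": 0,"ry": 0,"rz": 0,"grip": 10},{"tx": 0,"ty": 0,"tz": -0.4,"rx": 0,"ry": 0,"rz": 0,"grip": 10},{"tx": 0,"ty": 0,"tz": -1,"rx": 0,"ry": 0,"rz": 0,"grip": 10},{"tx": 0,"ty": 0,"tz": -1,"rx": 0,"ry": 0,"rz": 0,"grip": 10}]'

```text
time_s: 8.97
tcp_pos: [499.1, -304.4, 36.7]
tcp_rot: [[1.0, 0.0, 0.001], [0.0, -1.0, -0.001], [0.001, 0.001, -1.0]]
contact_force: [-0.2, -0.3, -1.3]
grip_width: 19.4
gripper_force: 40.0
```

```bash
python3 - <<'E'
from h import *
o=get_obs();print(o['tcp_pos'],o['grip_width'],o['gripper_force'],o['contact_force'],o['moment'])
go(540,-53,164,0)
E
```

```text
[ 499.14 -304.43   36.74] 19.409033025848153 39.9998174328357 [-0.23 -0.28 -1.28] [-0.01 -0.06  0.02]
delta cm [  4.11 -25.13 -12.75] yaw now 0.03 rz 0.03 t 8.9667
```

Call:
carry_out --force 40 --steps '[{"tx": 0,"ty": 0,"tz": -2,"rx": 0,"ry": 0,"rz": 0,"grip": 10},{"tx": 0,"ty": 0,"tz": -5,"rx": 0,"ry": 0,"rz": 0,"grip": 10},{"tx": 0,"ty": 0,"tz": -9,"rx": 0,"ry": 0,"rz": 0,"grip": 10},{"tx": 0.5,"ty": -3,"tz": -12.7,"rx": 0,"ry": 0,"rz": 0,"grip": 10},{"tx": 1,"ty": -6.5,"tz": -12.7,"rx": 0,"ry": 0,"rz": 0,"grip": 10},{"tx": 1.7,"ty": -10.5,"tz": -12.7,"rx": 0,"ry": 0,"rz": 0,"grip": 10},{"tx": 2.4,"ty": -14.5,"tz": -12.7,"rx": 0,"ry": 0,"rz": 0,"grip": 10},{"tx": 3,"ty": -18.5,"tz": -12.7,"rx": 0,"ry": 0,"rz": 0,"grip": 10},{"tx": 3.6,"ty": -22,"tz": -12.7,"rx": 0,"ry": 0,"rz": 0,"grip": 10},{"tx": 4.1,"ty": -25.1,"tz": -12.7,"rx": 0,"ry": 0,"rz": 0,"grip": 10},{"tx": 4.1,"ty": -25.1,"tz": -12.7,"rx": 0,"ry": 0,"rz": 0,"grip": 10},{"tx": 4.1,"ty": -25.1,"tz": -12.7,"rx": 0,"ry": 0,"rz": 0,"grip": 10}]'

```text
time_s: 9.97
tcp_pos: [539.3, -51.3, 162.8]
tcp_rot: [[1.0, 0.004, -0.0], [0.004, -1.0, -0.0], [-0.0, 0.0, -1.0]]
contact_force: [-0.0, -0.3, -2.0]
grip_width: 19.2
gripper_force: 40.0
```

```bash
python3 - <<'E'
from h import *
block(591,-52.5,'w6.png')
P,im,d=shot('side');C=cloud(P,d)
o=get_obs();t=o['tcp_pos']
p=blob(C,135,250,t[0],t[1],20);print('gauge low z',np.sort(p[:,2])[:5])
P,im,d=shot('scene');C=cloud(P,d)
for a in range(135,205,6):
    p=blob(C,a,a+6,t[0],t[1],30)
    if len(p):print(a,len(p),p.mean(0),np.ptp(p,0))
print(o['grip_width']);go(591,-52.5,85,0)
E
```

```text
mouth 0.75 [590.89 -51.37  56.94]
top ((591.615478515625, -51.886600494384766), (44.00253677368164, 44.64264678955078), 87.74436950683594) 55.01974238989084 [592.12 -51.88  55.01]
foot ((591.0123901367188, -66.00123596191406), (70.83944702148438, 64.57322692871094), 87.66109466552734) 21.018603762371725
[539.58 -54.05 162.81] [ 0.29 -0.23 -1.36] 39.999821316450834 [-0.01  0.   -0.    0.    0.    0.  ]
gauge low z [144.76 145.28 145.38 145.55 145.56]
141 7 [542.9  -54.16 145.41] [ 6.47 13.5   3.06]
147 15 [543.72 -57.43 150.03] [ 6.88 13.01  5.05]
153 14 [544.17 -57.09 155.81] [ 5.79 12.78  5.07]
159 15 [545.14 -56.08 162.07] [ 6.57 12.91  4.76]
165 19 [544.61 -56.12 168.25] [12.35 14.    5.78]
171 4 [545.66 -55.14 174.01] [ 4.   15.51  5.75]
177 42 [546.45 -56.31 181.13] [21.   26.74  5.71]
183 31 [544.86 -57.37 185.27] [20.71 25.65  5.86]
189 21 [546.71 -56.91 192.19] [ 9.94 18.26  5.56]
195 23 [546.53 -56.44 198.09] [ 8.7  29.82  5.75]
201 51 [547.18 -55.63 203.9 ] [21.22 36.33  5.76]
18.816812610928565
delta cm [ 5.15 -0.2   7.77] yaw now -0.09 rz -0.09 t 10.2167
```

View pics/w6.png

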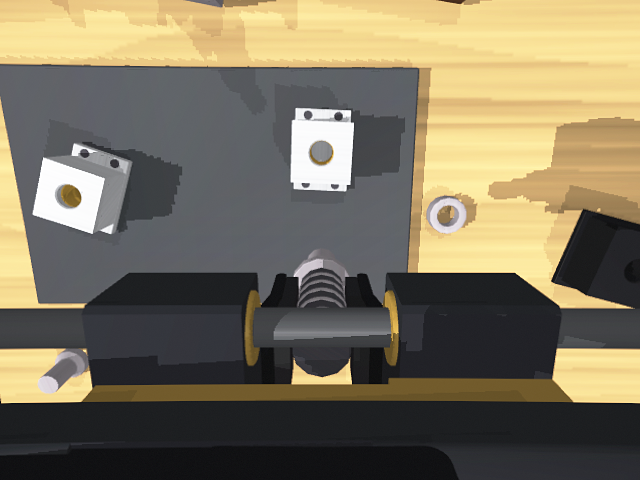

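The wrist picture shows the gauge held upright at (320,290), block b's bore at (320,152) and block a's at (70,195). Next I move over block b.

Call:
carry_out --force 40 --steps '[{"tx": 2,"ty": -0.1,"tz": 0,"rx": 0,"ry": 0,"rz": 0,"grip": 10},{"tx": 4.5,"ty": -0.2,"tz": 0,"rx": 0,"ry": 0,"rz": 0,"grip": 10},{"tx": 5.25,"ty": -0.2,"tz": 2,"rx": 0,"ry": 0,"rz": 0,"grip": 10},{"tx": 5.25,"ty": -0.2,"tz": 5,"rx": 0,"ry": 0,"rz": 0,"grip": 10},{"tx": 5.25,"ty": -0.2,"tz": 7,"rx": 0,"ry": 0,"rz": 0,"grip": 10},{"tx": 5.25,"ty": -0.2,"tz": 8,"rx": 0,"ry": 0,"rz": 0,"grip": 10},{"tx": 5.25,"ty": -0.2,"tz": 8.5,"rx": 0,"ry": 0,"rz": 0,"grip": 10},{"tx": 5.25,"ty": -0.2,"tz": 8.5,"rx": 0,"ry": 0,"rz": 0,"grip": 10},{"tx": 5.25,"ty": -0.2,"tz": 8.5,"rx": 0,"ry": 0,"rz": 0,"grip": 10}]'

```text
time_s: 10.97
tcp_pos: [592.8, -51.6, 78.5]
tcp_rot: [[1.0, -0.0, 0.002], [-0.0, -1.0, -0.0], [0.002, 0.0, -1.0]]
contact_force: [0.3, -0.6, -2.5]
grip_width: 19.0
gripper_force: 40.0
```

```bash
python3 - <<'E'
from h import *
P,im,d=shot('scene');Q,im2,d2=shot('side')
o=get_obs();print(o['tcp_pos'],o['contact_force'],o['moment'],o['grip_width']);go(592,-52.5,77)
f=lambda im,u,v:cv2.resize(im[v-70:v+40,u-55:u+55,::-1],(400,400),interpolation=2)
cv2.imwrite('pics/i1.png',np.hstack([f(im,285,262),f(im2,323,222)]))
for P_,d_ in((P,d),(Q,d2)):
    C=cloud(P_,d_)
    p=blob(C,60,80,592,-52,15);print(len(p),p.mean(0),p.min(0),p.max(0))
    p=blob(C,50,57,592,-52,40);print('top',cv2.minAreaRect(p[:,:2].astype(np.float32)))
E
```

```text
[593.23 -51.5   79.23] [ 0.68 -0.44 -1.08] [ 0.02 -0.02  0.03] 19.39105415075102
delta cm [-0.12  0.1   0.22] yaw now 0.0 rz None t 11.0667
45 [597.41 -53.51  70.42] [591.09 -60.48  60.87] [601.5  -46.22  79.94]
top ((592.861572265625, -53.83155822753906), (44.02741622924805, 47.33998107910156), 88.07778930664062)
70 [587.1  -47.91  70.59] [581.23 -59.22  60.85] [596.7  -41.78  79.96]
top ((588.8236694335938, -52.1427116394043), (46.19367218017578, 46.45519256591797), 87.12893676757812)
```

View pics/i1.png

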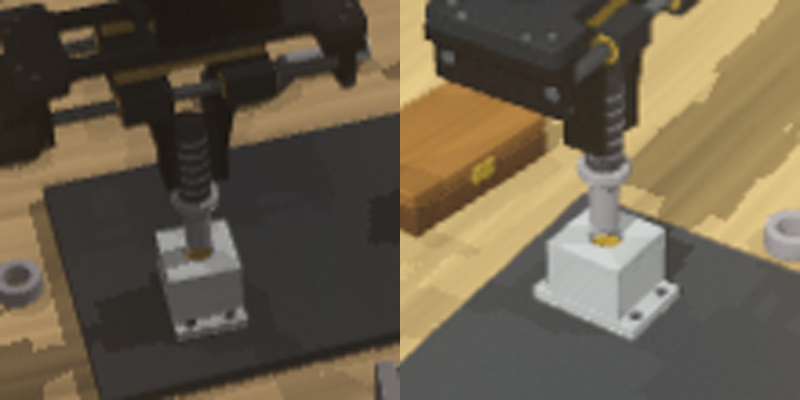

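The crops show the plug hanging directly over block b's bore (about (200,250) and (605,240)). Lowering gently.

Call:
carry_out --force 40 --steps '[{"tx": -0.05,"ty": 0.05,"tz": 0.3,"rx": 0,"ry": 0,"rz": 0,"grip": 10},{"tx": -0.05,"ty": 0.05,"tz": 0.6,"rx": 0,"ry": 0,"rz": 0,"grip": 10},{"tx": -0.05,"ty": 0.05,"tz": 0.8,"rx": 0,"ry": 0,"rz": 0,"grip": 10},{"tx": -0.05,"ty": 0.05,"tz": 1,"rx": 0,"ry": 0,"rz": 0,"grip": 10},{"tx": -0.05,"ty": 0.05,"tz": 1.1,"rx": 0,"ry": 0,"rz": 0,"grip": 10},{"tx": -0.05,"ty": 0.05,"tz": 1.2,"rx": 0,"ry": 0,"rz": 0,"grip": 10},{"tx": -0.05,"ty": 0.05,"tz": 1.2,"rx": 0,"ry": 0,"rz": 0,"grip": 10}]'

```text
time_s: 11.65
tcp_pos: [591.6, -51.5, 65.6]
tcp_rot: [[1.0, 0.0, 0.0], [0.0, -1.0, -0.0], [0.0, 0.0, -1.0]]
contact_force: [0.1, 0.3, -1.5]
grip_width: 19.2
gripper_force: 40.0
```

Call:
carry_out --force 40 --steps '[{"tx": 0,"ty": 0,"tz": 0.1,"rx": 0,"ry": 0,"rz": 0,"grip": 10},{"tx": 0,"ty": 0,"tz": 0.2,"rx": 0,"ry": 0,"rz": 0,"grip": 10},{"tx": 0,"ty": 0,"tz": 0.3,"rx": 0,"ry": 0,"rz": 0,"grip": 10},{"tx": 0,"ty": 0,"tz": 0.4,"rx": 0,"ry": 0,"rz": 0,"grip": 10},{"tx": 0,"ty": 0,"tz": 0.4,"rx": 0,"ry": 0,"rz": 0,"grip": 10}]'

```text
time_s: 12.07
tcp_pos: [591.6, -51.5, 61.6]
tcp_rot: [[1.0, 0.0, 0.0], [0.0, -1.0, -0.0], [0.0, 0.0, -1.0]]
contact_force: [1.1, -0.6, -0.8]
grip_width: 19.2
gripper_force: 40.0
```

Call:
carry_out --force 40 --steps '[{"tx": 0,"ty": 0,"tz": 0.1,"rx": 0,"ry": 0,"rz": 0,"grip": 10},{"tx": 0,"ty": 0,"tz": 0.2,"rx": 0,"ry": 0,"rz": 0,"grip": 10},{"tx": 0,"ty": 0,"tz": 0.3,"rx": 0,"ry": 0,"rz": 0,"grip": 10},{"tx": 0,"ty": 0,"tz": 0.4,"rx": 0,"ry": 0,"rz": 0,"grip": 10},{"tx": 0,"ty": 0,"tz": 0.5,"rx": 0,"ry": 0,"rz": 0,"grip": 10},{"tx": 0,"ty": 0,"tz": 0.5,"rx": 0,"ry": 0,"rz": 0,"grip": 10}]'

```text
time_s: 12.57
tcp_pos: [591.6, -51.5, 56.6]
tcp_rot: [[1.0, 0.0, 0.0], [0.0, -1.0, -0.0], [0.0, 0.0, -1.0]]
contact_force: [-0.1, -0.9, -1.1]
grip_width: 18.9
gripper_force: 40.0
```

Call:
carry_out --force 40 --steps '[{"tx": 0,"ty": 0,"tz": 0.1,"rx": 0,"ry": 0,"rz": 0,"grip": 10},{"tx": 0,"ty": 0,"tz": 0.2,"rx": 0,"ry": 0,"rz": 0,"grip": 10},{"tx": 0,"ty": 0,"tz": 0.3,"rx": 0,"ry": 0,"rz": 0,"grip": 10},{"tx": 0,"ty": 0,"tz": 0.4,"rx": 0,"ry": 0,"rz": 0,"grip": 10},{"tx": 0,"ty": 0,"tz": 0.5,"rx": 0,"ry": 0,"rz": 0,"grip": 10},{"tx": 0,"ty": 0,"tz": 0.5,"rx": 0,"ry": 0,"rz": 0,"grip": 10}]'

```text
time_s: 13.07
tcp_pos: [591.6, -51.5, 51.6]
tcp_rot: [[1.0, 0.0, 0.0], [0.0, -1.0, -0.0], [0.0, 0.0, -1.0]]
contact_force: [0.6, -1.0, -2.0]
grip_width: 18.8
gripper_force: 40.0
```

Call:
carry_out --force 40 --steps '[{"tx": 0,"ty": 0,"tz": 0.05,"rx": 0,"ry": 0,"rz": 0,"grip": 10},{"tx": 0,"ty": 0,"tz": 0.1,"rx": 0,"ry": 0,"rz": 0,"grip": 10},{"tx": 0,"ty": 0,"tz": 0.15,"rx": 0,"ry": 0,"rz": 0,"grip": 10},{"tx": 0,"ty": 0,"tz": 0.2,"rx": 0,"ry": 0,"rz": 0,"grip": 10},{"tx": 0,"ty": 0,"tz": 0.2,"rx": 0,"ry": 0,"rz": 0,"grip": 10}]'

```text
time_s: 13.48
tcp_pos: [591.6, -51.5, 49.7]
tcp_rot: [[1.0, 0.0, 0.0], [0.0, -1.0, -0.0], [0.0, 0.0, -1.0]]
contact_force: [1.1, -1.2, -0.9]
grip_width: 19.2
gripper_force: 40.0
```

Call:
carry_out --force 40 --steps '[{"tx": 0,"ty": 0,"tz": 0.05,"rx": 0,"ry": 0,"rz": 0,"grip": 10},{"tx": 0,"ty": 0,"tz": 0.1,"rx": 0,"ry": 0,"rz": 0,"grip": 10},{"tx": 0,"ty": 0,"tz": 0.15,"rx": 0,"ry": 0,"rz": 0,"grip": 10},{"tx": 0,"ty": 0,"tz": 0.2,"rx": 0,"ry": 0,"rz": 0,"grip": 10},{"tx": 0,"ty": 0,"tz": 0.2,"rx": 0,"ry": 0,"rz": 0,"grip": 10}]'

```text
time_s: 13.9
tcp_pos: [591.6, -51.5, 47.7]
tcp_rot: [[1.0, 0.0, 0.0], [0.0, -1.0, -0.0], [0.0, 0.0, -1.0]]
contact_force: [0.1, -2.1, -0.2]
grip_width: 19.1
gripper_force: 40.0
```

Call:
carry_out --force 40 --steps '[{"tx": 0,"ty": 0,"tz": 0.05,"rx": 0,"ry": 0,"rz": 0,"grip": 10},{"tx": 0,"ty": 0,"tz": 0.1,"rx": 0,"ry": 0,"rz": 0,"grip": 10},{"tx": 0,"ty": 0,"tz": 0.15,"rx": 0,"ry": 0,"rz": 0,"grip": 10},{"tx": 0,"ty": 0,"tz": 0.2,"rx": 0,"ry": 0,"rz": 0,"grip": 10},{"tx": 0,"ty": 0,"tz": 0.25,"rx": 0,"ry": 0,"rz": 0,"grip": 10},{"tx": 0,"ty": 0,"tz": 0.3,"rx": 0,"ry": 0,"rz": 0,"grip": 10},{"tx": 0,"ty": 0,"tz": 0.3,"rx": 0,"ry": 0,"rz": 0,"grip": 10}]'

```text
time_s: 14.48
tcp_pos: [591.6, -51.5, 44.7]
tcp_rot: [[1.0, 0.0, 0.0], [0.0, -1.0, -0.0], [0.0, 0.0, -1.0]]
contact_force: [0.9, -1.9, -0.4]
grip_width: 18.9
gripper_force: 40.0
```

```bash
python3 - <<'E'
from h import *
o=get_obs();print(o['tcp_pos'],o['contact_force'],o['moment'],o['grip_width'],o['joints'])
for cam in ('scene','side'):
    P,im,d=shot(cam);C=cloud(P,d)
    p=blob(C,56,90,592,-52,25)
    for a in range(54,100,3):
        q=p[(p[:,2]>=a)&(p[:,2]<a+3)]
        if len(q)>1: print(cam,a,len(q),np.ptp(q,0)[:2])
go(510,133,164,0)
E
```

```text
[591.58 -51.49  44.66] [ 0.88 -1.92 -0.41] [-0.31 -0.23 -0.03] 18.938374047124736 [-0.27  0.67  1.62 -0.    0.84  1.3 ]
scene 57 3 [2.23 9.47]
scene 60 15 [15.73 26.92]
scene 63 31 [17.33 26.33]
scene 66 15 [16.73 21.07]
scene 69 9 [ 8.93 16.55]
scene 72 6 [ 7.1  14.46]
scene 75 9 [12.82 17.55]
scene 78 9 [ 8.79 15.74]
scene 81 16 [ 7.08 34.96]
scene 84 19 [10.06 36.7 ]
scene 87 19 [25.95 37.23]
side 54 2 [33.68  6.78]
side 57 5 [30.6  17.94]
side 60 16 [22.42 18.36]
side 63 39 [24.72 28.19]
side 66 22 [26.74 22.92]
side 69 14 [13.37 12.33]
side 72 12 [13.63 17.23]
side 75 9 [ 9.47 14.32]
side 78 5 [3.7  8.36]
side 81 14 [20.17 34.72]
side 84 21 [22.72 41.45]
side 87 33 [23.13 41.01]
delta cm [ -8.15 -18.45 -11.94] yaw now 0.03 rz 0.03 t 14.5833
```

Block b took the gauge well past the 21 mm stop (collar underside at about z = 60, no axial force), so block b is good and block a must be the undersize one. Withdrawing and moving to block a.

Call:
carry_out --force 40 --steps '[{"tx": 0,"ty": 0,"tz": -1,"rx": 0,"ry": 0,"rz": 0,"grip": 10},{"tx": 0,"ty": 0,"tz": -3,"rx": 0,"ry": 0,"rz": 0,"grip": 10},{"tx": 0,"ty": 0,"tz": -6,"rx": 0,"ry": 0,"rz": 0,"grip": 10},{"tx": 0,"ty": 0,"tz": -9,"rx": 0,"ry": 0,"rz": 0,"grip": 10},{"tx": -1.5,"ty": -3,"tz": -11.9,"rx": 0,"ry": 0,"rz": 0,"grip": 10},{"tx": -3,"ty": -6.5,"tz": -11.9,"rx": 0,"ry": 0,"rz": 0,"grip": 10},{"tx": -4.5,"ty": -10.2,"tz": -11.9,"rx": 0,"ry": 0,"rz": 0,"grip": 10},{"tx": -6.2,"ty": -14,"tz": -11.9,"rx": 0,"ry": 0,"rz": 0,"grip": 10},{"tx": -8.2,"ty": -17.5,"tz": -11.9,"rx": 0,"ry": 0,"rz": 0,"grip": 10},{"tx": -8.2,"ty": -18.4,"tz": -11.9,"rx": 0,"ry": 0,"rz": 0,"grip": 10},{"tx": -8.2,"ty": -18.4,"tz": -11.9,"rx": 0,"ry": 0,"rz": 0,"grip": 10},{"tx": -8.2,"ty": -18.4,"tz": -11.9,"rx": 0,"ry": 0,"rz": 0,"grip": 10}]'

```text
time_s: 15.58
tcp_pos: [509.1, 133.0, 164.2]
tcp_rot: [[1.0, 0.002, -0.0], [0.002, -1.0, -0.0], [-0.0, 0.0, -1.0]]
contact_force: [1.1, -0.1, -1.2]
grip_width: 19.2
gripper_force: 40.0
```

```bash
python3 - <<'E'
from h import *
block(558,133,'w7.png')
go(559,132.5,77)
P=camera_params('side');
E
```

```text
mouth 0.6 [588.88 -47.79  56.95]
top ((559.1233520507812, 134.68862915039062), (44.20196533203125, 44.59439468383789), 70.8409423828125) 55.0011837152671 [559.37 134.79  54.98]
foot ((559.1173095703125, 134.601806640625), (44.008689880371094, 64.5196304321289), 70.84989929199219) 21.015685163415014
[510.16 131.38 163.86] [ 0.24  0.4  -0.06] 39.99987934716046 [-0.01  0.    0.    0.   -0.    0.  ]
delta cm [ 4.88 -0.12  8.69] yaw now -0.07 rz None t 15.7333
```

Call:
carry_out --force 40 --steps '[{"tx": 2,"ty": -0.1,"tz": 0,"rx": 0,"ry": 0,"rz": 0,"grip": 10},{"tx": 4,"ty": -0.2,"tz": 1,"rx": 0,"ry": 0,"rz": 0,"grip": 10},{"tx": 4.9,"ty": -0.3,"tz": 4,"rx": 0,"ry": 0,"rz": 0,"grip": 10},{"tx": 4.9,"ty": -0.3,"tz": 6.5,"rx": 0,"ry": 0,"rz": 0,"grip": 10},{"tx": 4.9,"ty": -0.3,"tz": 8,"rx": 0,"ry": 0,"rz": 0,"grip": 10},{"tx": 4.9,"ty": -0.3,"tz": 8.6,"rx": 0,"ry": 0,"rz": 0,"grip": 10},{"tx": 4.9,"ty": -0.3,"tz": 8.6,"rx": 0,"ry": 0,"rz": 0,"grip": 10},{"tx": 4.9,"ty": -0.3,"tz": 8.6,"rx": 0,"ry": 0,"rz": 0,"grip": 10},{"tx": 4.9,"ty": -0.3,"tz": 8.6,"rx": 0,"ry": 0,"rz": 0,"grip": 10},{"tx": 4.9,"ty": -0.3,"tz": 8.6,"rx": 0,"ry": 0,"rz": 0,"grip": 10}]'

```text
time_s: 16.57
tcp_pos: [559.7, 135.4, 79.2]
tcp_rot: [[1.0, 0.0, 0.003], [0.0, -1.0, 0.0], [0.003, -0.0, -1.0]]
contact_force: [0.1, 0.4, -2.5]
grip_width: 19.2
gripper_force: 40.0
```

```bash
python3 - <<'E'
from h import *
o=get_obs();print(o['tcp_pos'],o['contact_force'],o['moment'],o['grip_width']);go(559.3,134.4,65.5)
E
```

```text
[559.69 135.38  79.17] [ 0.06  0.36 -2.5 ] [0.02 0.06 0.03] 19.15475545924368
delta cm [-0.04  0.1   1.37] yaw now 0.01 rz None t 16.5667
```

Call:
carry_out --force 40 --steps '[{"tx": 0,"ty": 0.05,"tz": 0.2,"rx": 0,"ry": 0,"rz": 0,"grip": 10},{"tx": 0,"ty": 0.05,"tz": 0.4,"rx": 0,"ry": 0,"rz": 0,"grip": 10},{"tx": 0,"ty": 0.05,"tz": 0.6,"rx": 0,"ry": 0,"rz": 0,"grip": 10},{"tx": 0,"ty": 0.05,"tz": 0.8,"rx": 0,"ry": 0,"rz": 0,"grip": 10},{"tx": 0,"ty": 0.05,"tz": 0.95,"rx": 0,"ry": 0,"rz": 0,"grip": 10},{"tx": 0,"ty": 0.05,"tz": 1.1,"rx": 0,"ry": 0,"rz": 0,"grip": 10},{"tx": 0,"ty": 0.05,"tz": 1.2,"rx": 0,"ry": 0,"rz": 0,"grip": 10},{"tx": 0,"ty": 0.05,"tz": 1.2,"rx": 0,"ry": 0,"rz": 0,"grip": 10}]'

```text
time_s: 17.23
tcp_pos: [558.8, 134.9, 65.5]
tcp_rot: [[1.0, 0.0, 0.001], [0.0, -1.0, -0.0], [0.001, 0.0, -1.0]]
contact_force: [1.4, -0.3, -2.6]
grip_width: 19.2
gripper_force: 40.0
```

Call:
carry_out --force 40 --steps '[{"tx": 0.03,"ty": 0,"tz": 0.1,"rx": 0,"ry": 0,"rz": 0,"grip": 10},{"tx": 0.03,"ty": 0,"tz": 0.2,"rx": 0,"ry": 0,"rz": 0,"grip": 10},{"tx": 0.03,"ty": 0,"tz": 0.3,"rx": 0,"ry": 0,"rz": 0,"grip": 10},{"tx": 0.03,"ty": 0,"tz": 0.4,"rx": 0,"ry": 0,"rz": 0,"grip": 10},{"tx": 0.03,"ty": 0,"tz": 0.4,"rx": 0,"ry": 0,"rz": 0,"grip": 10}]'

```text
time_s: 17.65
tcp_pos: [558.9, 135.0, 61.6]
tcp_rot: [[1.0, 0.0, 0.0], [0.0, -1.0, -0.0], [0.0, 0.0, -1.0]]
contact_force: [0.7, -0.3, -1.8]
grip_width: 19.0
gripper_force: 40.0
```

Call:
carry_out --force 40 --steps '[{"tx": 0,"ty": 0,"tz": 0.1,"rx": 0,"ry": 0,"rz": 0,"grip": 10},{"tx": 0,"ty": 0,"tz": 0.2,"rx": 0,"ry": 0,"rz": 0,"grip": 10},{"tx": 0,"ty": 0,"tz": 0.3,"rx": 0,"ry": 0,"rz": 0,"grip": 10},{"tx": 0,"ty": 0,"tz": 0.4,"rx": 0,"ry": 0,"rz": 0,"grip": 10},{"tx": 0,"ty": 0,"tz": 0.5,"rx": 0,"ry": 0,"rz": 0,"grip": 10},{"tx": 0,"ty": 0,"tz": 0.6,"rx": 0,"ry": 0,"rz": 0,"grip": 10},{"tx": 0,"ty": 0,"tz": 0.7,"rx": 0,"ry": 0,"rz": 0,"grip": 10},{"tx": 0,"ty": 0,"tz": 0.7,"rx": 0,"ry": 0,"rz": 0,"grip": 10}]'

```text
time_s: 18.32
tcp_pos: [558.8, 135.0, 54.6]
tcp_rot: [[1.0, 0.0, 0.0], [0.0, -1.0, -0.0], [0.0, 0.0, -1.0]]
contact_force: [1.9, -1.6, -0.9]
grip_width: 19.1
gripper_force: 40.0
```

Call:
carry_out --force 40 --steps '[{"tx": 0.03,"ty": 0.03,"tz": 0.08,"rx": 0,"ry": 0,"rz": 0,"grip": 10},{"tx": 0.03,"ty": 0.03,"tz": 0.16,"rx": 0,"ry": 0,"rz": 0,"grip": 10},{"tx": 0.03,"ty": 0.03,"tz": 0.24,"rx": 0,"ry": 0,"rz": 0,"grip": 10},{"tx": 0.03,"ty": 0.03,"tz": 0.3,"rx": 0,"ry": 0,"rz": 0,"grip": 10},{"tx": 0.03,"ty": 0.03,"tz": 0.3,"rx": 0,"ry": 0,"rz": 0,"grip": 10}]'

```text
time_s: 18.73
tcp_pos: [558.8, 134.9, 51.6]
tcp_rot: [[1.0, 0.0, -0.0], [0.0, -1.0, 0.0], [-0.0, -0.0, -1.0]]
contact_force: [0.6, -0.3, -1.9]
grip_width: 19.2
gripper_force: 40.0
```

Call:
carry_out --force 40 --steps '[{"tx": 0,"ty": 0,"tz": 0.05,"rx": 0,"ry": 0,"rz": 0,"grip": 10},{"tx": 0,"ty": 0,"tz": 0.1,"rx": 0,"ry": 0,"rz": 0,"grip": 10},{"tx": 0,"ty": 0,"tz": 0.1,"rx": 0,"ry": 0,"rz": 0,"grip": 10}]'

```text
time_s: 18.98
tcp_pos: [558.9, 134.8, 50.6]
tcp_rot: [[1.0, 0.0, -0.0], [0.0, -1.0, 0.0], [-0.0, -0.0, -1.0]]
contact_force: [1.0, 0.0, -1.5]
grip_width: 19.3
gripper_force: 40.0
```

Call:
carry_out --force 40 --steps '[{"tx": 0,"ty": 0,"tz": 0.04,"rx": 0,"ry": 0,"rz": 0,"grip": 10},{"tx": 0,"ty": 0,"tz": 0.08,"rx": 0,"ry": 0,"rz": 0,"grip": 10},{"tx": 0,"ty": 0,"tz": 0.08,"rx": 0,"ry": 0,"rz": 0,"grip": 10}]'

```text
time_s: 19.23
tcp_pos: [558.9, 134.8, 50.0]
tcp_rot: [[1.0, 0.0, -0.0], [0.0, -1.0, 0.0], [-0.0, -0.0, -1.0]]
contact_force: [0.0, -1.3, 0.2]
grip_width: 19.3
gripper_force: 40.0
```

Call:
carry_out --force 40 --steps '[{"tx": 0,"ty": 0,"tz": 0.03,"rx": 0,"ry": 0,"rz": 0,"grip": 10},{"tx": 0,"ty": 0,"tz": 0.06,"rx": 0,"ry": 0,"rz": 0,"grip": 10},{"tx": 0,"ty": 0,"tz": 0.06,"rx": 0,"ry": 0,"rz": 0,"grip": 10}]'

```text
time_s: 19.48
tcp_pos: [559.1, 134.8, 49.9]
tcp_rot: [[1.0, 0.0, 0.0], [0.0, -1.0, 0.0], [0.0, -0.0, -1.0]]
contact_force: [0.1, 0.3, 4.1]
grip_width: 19.1
gripper_force: 40.0
```

It stopped at 50 mm with the force rising. I'll press a little more, up to about 9 N.

Call:
carry_out --force 40 --steps '[{"tx": 0,"ty": 0,"tz": 0.03,"rx": 0,"ry": 0,"rz": 0,"grip": 10},{"tx": 0,"ty": 0,"tz": 0.06,"rx": 0,"ry": 0,"rz": 0,"grip": 10},{"tx": 0,"ty": 0,"tz": 0.06,"rx": 0,"ry": 0,"rz": 0,"grip": 10},{"tx": 0,"ty": 0,"tz": 0.06,"rx": 0,"ry": 0,"rz": 0,"grip": 10}]'

```text
time_s: 19.82
tcp_pos: [559.2, 134.8, 49.7]
tcp_rot: [[1.0, 0.0, 0.001], [0.0, -1.0, 0.0], [0.001, -0.0, -1.0]]
contact_force: [-1.4, -0.6, 8.0]
grip_width: 19.3
gripper_force: 40.0
```

```bash
python3 - <<'E'
from h import *
o=get_obs();print(o['tcp_pos'],o['contact_force'],o['moment'],o['grip_width'])
for cam in ('scene','side'):
    P,im,d=shot(cam);C=cloud(P,d)
    p=blob(C,56,90,559,134.5,25)
    for a in range(60,80,3):
        q=p[(p[:,2]>=a)&(p[:,2]<a+3)]
        if len(q)>1: print(cam,a,len(q),np.ptp(q,0)[:2])
go(592,-52,164)
E
```

```text
[559.22 134.78  49.71] [-1.39 -0.64  7.98] [-0.03  0.39 -0.03] 19.289732502331468
scene 63 7 [ 8.42 20.56]
scene 66 9 [10.54 18.18]
scene 69 26 [18.53 25.85]
scene 72 13 [ 9.51 23.57]
scene 75 7 [ 6.69 10.78]
scene 78 7 [ 5.92 14.87]
side 63 7 [17.55 10.98]
side 66 21 [26.41 16.08]
side 69 57 [25.81 26.59]
side 72 22 [19.35 18.79]
side 75 14 [13.03 15.48]
side 78 10 [ 8.58 18.41]
delta cm [  3.28  18.68 -11.42] yaw now 0.03 rz None t 19.9167
```

The undersize stop is confirmed in block a at about 8 N, with the collar underside at about z = 66. Back to block b.

Call:
carry_out --force 40 --steps '[{"tx": 0,"ty": 0,"tz": -1,"rx": 0,"ry": 0,"rz": 0,"grip": 10},{"tx": 0,"ty": 0,"tz": -3,"rx": 0,"ry": 0,"rz": 0,"grip": 10},{"tx": 0,"ty": 0,"tz": -6,"rx": 0,"ry": 0,"rz": 0,"grip": 10},{"tx": 0.7,"ty": 3,"tz": -8,"rx": 0,"ry": 0,"rz": 0,"grip": 10},{"tx": 1.4,"ty": 7,"tz": -8,"rx": 0,"ry": 0,"rz": 0,"grip": 10},{"tx": 2.1,"ty": 11,"tz": -8,"rx": 0,"ry": 0,"rz": 0,"grip": 10},{"tx": 2.7,"ty": 14.5,"tz": -8,"rx": 0,"ry": 0,"rz": 0,"grip": 10},{"tx": 3.2,"ty": 17.5,"tz": -8,"rx": 0,"ry": 0,"rz": 0,"grip": 10},{"tx": 3.2,"ty": 18.7,"tz": -8,"rx": 0,"ry": 0,"rz": 0,"grip": 10},{"tx": 3.2,"ty": 18.7,"tz": -6,"rx": 0,"ry": 0,"rz": 0,"grip": 10},{"tx": 3.2,"ty": 18.7,"tz": -4,"rx": 0,"ry": 0,"rz": 0,"grip": 10},{"tx": 3.2,"ty": 18.7,"tz": -3,"rx": 0,"ry": 0,"rz": 0,"grip": 10}]'

```text
time_s: 20.92
tcp_pos: [589.0, -51.8, 76.7]
tcp_rot: [[1.0, -0.0, -0.004], [-0.0, -1.0, 0.002], [-0.004, -0.002, -1.0]]
contact_force: [-1.0, 0.6, -2.0]
grip_width: 19.0
gripper_force: 40.0
```

Call:
carry_out --force 40 --steps '[{"tx": 0,"ty": 0,"tz": 0,"rx": 0,"ry": 0,"rz": 0,"grip": 10},{"tx": 0,"ty": 0,"tz": 0,"rx": 0,"ry": 0,"rz": 0,"grip": 10},{"tx": 0,"ty": 0,"tz": 0,"rx": 0,"ry": 0,"rz": 0,"grip": 10}]'

```text
time_s: 21.17
tcp_pos: [591.8, -51.8, 79.5]
tcp_rot: [[1.0, 0.001, 0.001], [0.001, -1.0, -0.0], [0.001, 0.0, -1.0]]
contact_force: [-0.3, 0.1, -0.5]
grip_width: 19.0
gripper_force: 40.0
```

```bash
python3 - <<'E'
from h import *
o=get_obs();print(o['tcp_pos'],o['contact_force'],o['moment'],o['dq'])
go(591.8,-51.8,64)
P,im,d=shot('scene');C=cloud(P,d);p=blob(C,50,57,592,-52,40);print('top',cv2.minAreaRect(p[:,:2].astype(np.float32)))
E
```

```text
[591.76 -51.82  79.47] [-0.25  0.07 -0.53] [ 0.06 -0.02  0.05] [-0.   -0.01 -0.01 -0.   -0.   -0.  ]
delta cm [ 0.   -0.    1.55] yaw now 0.07 rz None t 21.1667
top ((590.794677734375, -52.25143051147461), (43.97223663330078, 47.78946304321289), 88.2907485961914)
```

Call:
carry_out --force 40 --steps '[{"tx": 0,"ty": 0,"tz": 0.3,"rx": 0,"ry": 0,"rz": 0,"grip": 10},{"tx": 0,"ty": 0,"tz": 0.6,"rx": 0,"ry": 0,"rz": 0,"grip": 10},{"tx": 0,"ty": 0,"tz": 0.8,"rx": 0,"ry": 0,"rz": 0,"grip": 10},{"tx": 0,"ty": 0,"tz": 1,"rx": 0,"ry": 0,"rz": 0,"grip": 10},{"tx": 0,"ty": 0,"tz": 1.2,"rx": 0,"ry": 0,"rz": 0,"grip": 10},{"tx": 0,"ty": 0,"tz": 1.3,"rx": 0,"ry": 0,"rz": 0,"grip": 10},{"tx": 0,"ty": 0,"tz": 1.4,"rx": 0,"ry": 0,"rz": 0,"grip": 10},{"tx": 0,"ty": 0,"tz": 1.5,"rx": 0,"ry": 0,"rz": 0,"grip": 10},{"tx": 0,"ty": 0,"tz": 1.5,"rx": 0,"ry": 0,"rz": 0,"grip": 10}]'

```text
time_s: 21.97
tcp_pos: [591.1, -52.2, 63.8]
tcp_rot: [[1.0, 0.0, -0.0], [0.0, -1.0, 0.0], [-0.0, -0.0, -1.0]]
contact_force: [0.2, 0.7, 0.0]
grip_width: 18.8
gripper_force: 40.0
```

Call:
carry_out --force 40 --steps '[{"tx": 0,"ty": 0,"tz": 0.1,"rx": 0,"ry": 0,"rz": 0,"grip": 10},{"tx": 0,"ty": 0,"tz": 0.2,"rx": 0,"ry": 0,"rz": 0,"grip": 10},{"tx": 0,"ty": 0,"tz": 0.3,"rx": 0,"ry": 0,"rz": 0,"grip": 10},{"tx": 0,"ty": 0,"tz": 0.4,"rx": 0,"ry": 0,"rz": 0,"grip": 10},{"tx": 0,"ty": 0,"tz": 0.4,"rx": 0,"ry": 0,"rz": 0,"grip": 10}]'

```text
time_s: 22.38
tcp_pos: [590.8, -52.2, 59.2]
tcp_rot: [[1.0, 0.0, -0.001], [0.0, -1.0, 0.0], [-0.001, -0.0, -1.0]]
contact_force: [0.1, 0.9, -1.7]
grip_width: 18.8
gripper_force: 40.0
```

Call:
carry_out --force 40 --steps '[{"tx": 0.05,"ty": 0,"tz": 0.15,"rx": 0,"ry": 0,"rz": 0,"grip": 10},{"tx": 0.05,"ty": 0,"tz": 0.3,"rx": 0,"ry": 0,"rz": 0,"grip": 10},{"tx": 0.05,"ty": 0,"tz": 0.45,"rx": 0,"ry": 0,"rz": 0,"grip": 10},{"tx": 0.05,"ty": 0,"tz": 0.6,"rx": 0,"ry": 0,"rz": 0,"grip": 10},{"tx": 0.05,"ty": 0,"tz": 0.75,"rx": 0,"ry": 0,"rz": 0,"grip": 10},{"tx": 0.05,"ty": 0,"tz": 0.8,"rx": 0,"ry": 0,"rz": 0,"grip": 10},{"tx": 0.05,"ty": 0,"tz": 0.8,"rx": 0,"ry": 0,"rz": 0,"grip": 10}]'

```text
time_s: 22.97
tcp_pos: [591.3, -52.1, 51.4]
tcp_rot: [[1.0, 0.0, -0.001], [0.0, -1.0, 0.0], [-0.001, -0.0, -1.0]]
contact_force: [-1.6, 0.7, -2.6]
grip_width: 19.3
gripper_force: 40.0
```

Call:
carry_out --force 40 --steps '[{"tx": 0,"ty": 0,"tz": 0.15,"rx": 0,"ry": 0,"rz": 0,"grip": 10},{"tx": 0,"ty": 0,"tz": 0.3,"rx": 0,"ry": 0,"rz": 0,"grip": 10},{"tx": 0,"ty": 0,"tz": 0.45,"rx": 0,"ry": 0,"rz": 0,"grip": 10},{"tx": 0,"ty": 0,"tz": 0.6,"rx": 0,"ry": 0,"rz": 0,"grip": 10},{"tx": 0,"ty": 0,"tz": 0.7,"rx": 0,"ry": 0,"rz": 0,"grip": 10},{"tx": 0,"ty": 0,"tz": 0.7,"rx": 0,"ry": 0,"rz": 0,"grip": 10}]'

```text
time_s: 23.47
tcp_pos: [591.4, -52.2, 44.4]
tcp_rot: [[1.0, 0.0, -0.001], [0.0, -1.0, 0.0], [-0.001, -0.0, -1.0]]
contact_force: [-2.1, -0.3, -1.6]
grip_width: 19.1
gripper_force: 40.0
```

Call:
carry_out --force 40 --steps '[{"tx": -0.03,"ty": 0,"tz": 0.1,"rx": 0,"ry": 0,"rz": 0,"grip": 10},{"tx": -0.03,"ty": 0,"tz": 0.2,"rx": 0,"ry": 0,"rz": 0,"grip": 10},{"tx": -0.03,"ty": 0,"tz": 0.3,"rx": 0,"ry": 0,"rz": 0,"grip": 10},{"tx": -0.03,"ty": 0,"tz": 0.4,"rx": 0,"ry": 0,"rz": 0,"grip": 10},{"tx": -0.03,"ty": 0,"tz": 0.5,"rx": 0,"ry": 0,"rz": 0,"grip": 10},{"tx": -0.03,"ty": 0,"tz": 0.55,"rx": 0,"ry": 0,"rz": 0,"grip": 10},{"tx": -0.03,"ty": 0,"tz": 0.55,"rx": 0,"ry": 0,"rz": 0,"grip": 10}]'

```text
time_s: 24.05
tcp_pos: [591.2, -52.2, 39.1]
tcp_rot: [[1.0, 0.0, -0.0], [0.0, -1.0, 0.0], [-0.0, -0.0, -1.0]]
contact_force: [-1.4, 1.1, -1.1]
grip_width: 18.8
gripper_force: 40.0
```

Call:
carry_out --force 40 --steps '[{"tx": 0,"ty": 0,"tz": 0.04,"rx": 0,"ry": 0,"rz": 0,"grip": 10},{"tx": 0,"ty": 0,"tz": 0.08,"rx": 0,"ry": 0,"rz": 0,"grip": 10},{"tx": 0,"ty": 0,"tz": 0.08,"rx": 0,"ry": 0,"rz": 0,"grip": 10}]'

```text
time_s: 24.3
tcp_pos: [591.3, -52.2, 38.4]
tcp_rot: [[1.0, 0.0, -0.0], [0.0, -1.0, 0.0], [-0.0, -0.0, -1.0]]
contact_force: [-1.5, 1.8, -0.4]
grip_width: 19.1
gripper_force: 40.0
```

Call:
carry_out --force 40 --steps '[{"tx": 0,"ty": 0,"tz": 0.04,"rx": 0,"ry": 0,"rz": 0,"grip": 10},{"tx": 0,"ty": 0,"tz": 0.08,"rx": 0,"ry": 0,"rz": 0,"grip": 10},{"tx": 0,"ty": 0,"tz": 0.08,"rx": 0,"ry": 0,"rz": 0,"grip": 10}]'

```text
time_s: 24.55
tcp_pos: [591.3, -52.2, 38.0]
tcp_rot: [[1.0, 0.0, 0.0], [0.0, -1.0, -0.0], [0.0, 0.0, -1.0]]
contact_force: [-2.9, 2.6, 3.6]
grip_width: 19.1
gripper_force: 40.0
```

The collar has met the top face. Releasing and lifting off.

Call:
carry_out --force 20 --steps '[{"tx": 0,"ty": 0,"tz": -0.05,"rx": 0,"ry": 0,"rz": 0,"grip": 30},{"tx": 0,"ty": 0,"tz": -0.05,"rx": 0,"ry": 0,"rz": 0,"grip": 60},{"tx": 0,"ty": 0,"tz": -0.05,"rx": 0,"ry": 0,"rz": 0,"grip": 60},{"tx": 0,"ty": 0,"tz": -0.05,"rx": 0,"ry": 0,"rz": 0,"grip": 60},{"tx": 0,"ty": 0,"tz": -0.05,"rx": 0,"ry": 0,"rz": 0,"grip": 60},{"tx": 0,"ty": 0,"tz": -0.05,"rx": 0,"ry": 0,"rz": 0,"grip": 60},{"tx": 0,"ty": 0,"tz": -2,"rx": 0,"ry": 0,"rz": 0,"grip": 60},{"tx": 0,"ty": 0,"tz": -5,"rx": 0,"ry": 0,"rz": 0,"grip": 90},{"tx": 0,"ty": 0,"tz": -9,"rx": 0,"ry": 0,"rz": 0,"grip": 90},{"tx": 0,"ty": 0,"tz": -12,"rx": 0,"ry": 0,"rz": 0,"grip": 90},{"tx": 0,"ty": 0,"tz": -12,"rx": 0,"ry": 0,"rz": 0,"grip": 90}]'

```text
time_s: 25.47
tcp_pos: [596.5, -53.6, 164.6]
tcp_rot: [[1.0, 0.001, 0.014], [0.001, -1.0, -0.004], [0.014, 0.004, -1.0]]
contact_force: [1.3, -0.7, 1.0]
grip_width: 71.1
gripper_force: 0.0
```

```bash
python3 - <<'E'
from h import *
o=get_obs();print(o['tcp_pos'],o['grip_width'],o['contact_force'])
for cam in ('scene','side'):
    P,im,d=shot(cam,cam+'8.png');C=cloud(P,d)
    p=blob(C,70,125,591,-52,25);print(cam,'gauge top z',np.sort(p[:,2])[-3:], p.mean(0))
    for a in (66,98):
        q=p[(p[:,2]>=a)&(p[:,2]<a+14)];print(a,q.mean(0))
    p=blob(C,50,57,591,-52,40);print('B top',cv2.minAreaRect(p[:,:2].astype(np.float32)))
    p=blob(C,50,57,559,134,40);print('A top',cv2.minAreaRect(p[:,:2].astype(np.float32)))
go(559.2,134.6,100,-19.2); go(559.2,134.6,100,70.8)
E
```

```text
[596.47 -53.56 164.57] 71.14067786393375 [ 1.28 -0.7   1.01]
scene gauge top z [115.78 116.35 116.5 ] [596.01 -54.28  97.98]
66 [597.6  -55.02  75.45]
98 [597.79 -54.71 105.84]
B top ((589.898193359375, -52.08926010131836), (44.060237884521484, 47.19562911987305), 88.91737365722656)
A top ((558.2965087890625, 132.9622039794922), (43.47370910644531, 49.165164947509766), 71.92604064941406)
side gauge top z [116.98 117.24 118.  ] [584.58 -47.86  96.55]
66 [583.64 -47.34  74.7 ]
98 [583.97 -46.73 104.74]
B top ((586.2178955078125, -51.04758071899414), (49.3135871887207, 47.171485900878906), 88.41009521484375)
A top ((555.4553833007812, 133.78138732910156), (46.51732635498047, 49.00065612792969), 71.64008331298828)
delta cm [ -3.33 -18.72   5.9 ] yaw now 0.03 rz 19.23 t 25.5667
delta cm [ -3.33 -18.72   5.9 ] yaw now 0.03 rz -70.77 t 25.5667
```

The gauge is home and upright (top at z = 116, expected 116). Next I move to block a, turning the tool to its yaw of -19°.

Call:
carry_out --force 20 --steps '[{"tx": -0.5,"ty": -3,"tz": 0,"rx": 0,"ry": 0,"rz": 4,"grip": 90},{"tx": -1.2,"ty": -7,"tz": 0,"rx": 0,"ry": 0,"rz": 9,"grip": 90},{"tx": -2,"ty": -11,"tz": 0.5,"rx": 0,"ry": 0,"rz": 14,"grip": 90},{"tx": -2.7,"ty": -15,"tz": 2,"rx": 0,"ry": 0,"rz": 19.2,"grip": 90},{"tx": -3.3,"ty": -18.7,"tz": 2,"rx": 0,"ry": 0,"rz": 19.2,"grip": 90},{"tx": -3.3,"ty": -18.7,"tz": 2,"rx": 0,"ry": 0,"rz": 19.2,"grip": 90},{"tx": -3.3,"ty": -18.7,"tz": 2,"rx": 0,"ry": 0,"rz": 19.2,"grip": 90},{"tx": -3.3,"ty": -18.7,"tz": 2,"rx": 0,"ry": 0,"rz": 19.2,"grip": 90}]'

```text
time_s: 26.23
tcp_pos: [557.5, 134.6, 136.4]
tcp_rot: [[0.945, -0.327, -0.002], [-0.327, -0.945, -0.001], [-0.002, 0.001, -1.0]]
contact_force: [-0.1, -0.9, -0.5]
grip_width: 78.5
gripper_force: 0.0
```

```bash
python3 - <<'E'
from h import *
block(559,134.5,'w9.png')
P=camera_params('wrist')
go(559.3,134.4,-7,-19.2)
E
```

```text
top ((557.6956176757812, 135.06846618652344), (44.07173538208008, 43.919593811035156), 70.6763916015625) 54.98375708810454 [558.34 134.8   54.9 ]
foot ((568.8733520507812, 130.81529235839844), (43.5894775390625, 39.71759033203125), 70.89155578613281) 21.07713852801973
[558.54 133.27 137.3 ] [ 0.59 -1.28 -0.25] 0.0 [-0.01 -0.01 -0.    0.    0.    0.  ]
delta cm [ 0.04 -0.14 14.43] yaw now -19.29 rz -0.09 t 26.3833
```

View pics/w9.png

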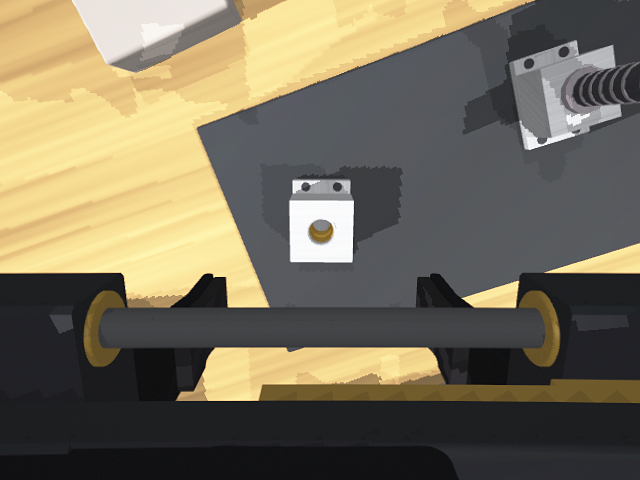

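The wrist picture shows block a square to the fingers at (320,230), with the gauge home in block b at the right. Descending to grip block a.

Call:
carry_out --force 30 --steps '[{"tx": 0,"ty": -0.1,"tz": 3,"rx": 0,"ry": 0,"rz": 0,"grip": 90},{"tx": 0,"ty": -0.1,"tz": 6,"rx": 0,"ry": 0,"rz": 0,"grip": 90},{"tx": 0,"ty": -0.1,"tz": 9,"rx": 0,"ry": 0,"rz": 0,"grip": 90},{"tx": 0,"ty": -0.1,"tz": 11.5,"rx": 0,"ry": 0,"rz": 0,"grip": 90},{"tx": 0,"ty": -0.1,"tz": 13.5,"rx": 0,"ry": 0,"rz": 0,"grip": 90},{"tx": 0,"ty": -0.1,"tz": 14.4,"rx": 0,"ry": 0,"rz": 0,"grip": 90},{"tx": 0,"ty": -0.1,"tz": 14.4,"rx": 0,"ry": 0,"rz": 0,"grip": 60},{"tx": 0,"ty": -0.1,"tz": 14.4,"rx": 0,"ry": 0,"rz": 0,"grip": 40},{"tx": 0,"ty": -0.1,"tz": 14.4,"rx": 0,"ry": 0,"rz": 0,"grip": 40},{"tx": 0,"ty": -0.1,"tz": 14.4,"rx": 0,"ry": 0,"rz": 0,"grip": 40},{"tx": 0,"ty": -0.1,"tz": 14.4,"rx": 0,"ry": 0,"rz": 0,"grip": 40},{"tx": 0,"ty": -0.1,"tz": 14.4,"rx": 0,"ry": 0,"rz": 0,"grip": 40}]'

```text
time_s: 27.38
tcp_pos: [559.3, 135.6, -5.2]
tcp_rot: [[0.945, -0.328, 0.002], [-0.328, -0.945, -0.0], [0.002, -0.0, -1.0]]
contact_force: [-0.5, -4.6, 2.8]
grip_width: 45.9
gripper_force: 1.9
```

Call:
carry_out --force 40 --steps '[{"tx": 0,"ty": 0,"tz": 0,"rx": 0,"ry": 0,"rz": 0,"grip": 35},{"tx": 0,"ty": 0,"tz": 0,"rx": 0,"ry": 0,"rz": 0,"grip": 35},{"tx": 0,"ty": 0,"tz": 0,"rx": 0,"ry": 0,"rz": 0,"grip": 35},{"tx": 0,"ty": 0,"tz": 0,"rx": 0,"ry": 0,"rz": 0,"grip": 35}]'

```text
time_s: 27.72
tcp_pos: [559.0, 135.3, -5.3]
tcp_rot: [[0.945, -0.328, 0.001], [-0.328, -0.945, -0.001], [0.001, 0.0, -1.0]]
contact_force: [-0.2, -2.4, 6.1]
grip_width: 43.9
gripper_force: 40.0
```

```bash
python3 - <<'E'
from h import *
o=get_obs();print(o['tcp_pos'],o['grip_width'],o['gripper_force'],o['contact_force'])
for cam in ('scene','side'):
    P,im,d=shot(cam);C=cloud(P,d)
    t=o['tcp_pos'];R=np.array(o['tcp_rot'])
    q=(C.reshape(-1,3)-t)@R
    m=(abs(q[:,0])<14)&(abs(q[:,1])>24)&(abs(q[:,1])<34);z=C.reshape(-1,3)[m,2];z=z[(z>15)&(z<80)]
    print(cam,np.histogram(z,range(15,80,4))[0])
E
```

```text
[559.04 135.27  -5.28] 43.908651102359414 39.99918658286333 [-0.21 -2.36  6.14]
scene [ 0  0  0  0  6  8 10 11  4  8 10  6 12  9  9 14]
side [ 0  0  0  0  6 19 16 17 21 20 25 23 29 22 15 15]
```

Call:
carry_out --force 50 --steps '[{"tx": 0,"ty": 0,"tz": -0.5,"rx": 0,"ry": 0,"rz": 0,"grip": 35},{"tx": 0,"ty": 0,"tz": -1.5,"rx": 0,"ry": 0,"rz": 0,"grip": 35},{"tx": 0,"ty": 0,"tz": -3.5,"rx": 0,"ry": 0,"rz": 0,"grip": 35},{"tx": 0,"ty": 0,"tz": -6,"rx": 0,"ry": 0,"rz": 0,"grip": 35},{"tx": 0,"ty": 0,"tz": -8.5,"rx": 0,"ry": 0,"rz": 0,"grip": 35},{"tx": 0,"ty": 0,"tz": -10,"rx": 0,"ry": 0,"rz": 0,"grip": 35},{"tx": 0,"ty": 0,"tz": -10,"rx": 0,"ry": 0,"rz": 0,"grip": 35},{"tx": 0,"ty": 0,"tz": -10,"rx": 0,"ry": 0,"rz": 0,"grip": 35}]'

```text
time_s: 28.48
tcp_pos: [558.9, 136.0, 94.5]
tcp_rot: [[0.945, -0.328, 0.002], [-0.328, -0.945, 0.0], [0.002, -0.001, -1.0]]
contact_force: [0.6, -0.3, -2.8]
grip_width: 43.7
gripper_force: 50.0
```

```bash
python3 - <<'E'
from h import *
o=get_obs();print(o['tcp_pos'],o['grip_width'],o['gripper_force'],o['contact_force'],o['joints'])
go(473.5,384.5,95)
E
```

```text
[558.85 135.97  94.5 ] 43.679077613315776 49.99964324757457 [ 0.56 -0.34 -2.84] [0.04 0.58 1.64 0.   0.92 1.95]
delta cm [-16.22 -20.67  -0.06] yaw now -19.17 rz None t 28.4833
```

Call:
carry_out --force 50 --steps '[{"tx": -1,"ty": -1.3,"tz": 0,"rx": 0,"ry": 0,"rz": 0,"grip": 35},{"tx": -3,"ty": -3.9,"tz": 0,"rx": 0,"ry": 0,"rz": 0,"grip": 35},{"tx": -5.4,"ty": -7,"tz": 0,"rx": 0,"ry": 0,"rz": -1,"grip": 35},{"tx": -7.8,"ty": -10,"tz": 0,"rx": 0,"ry": 0,"rz": -2,"grip": 35},{"tx": -10.2,"ty": -13,"tz": 0,"rx": 0,"ry": 0,"rz": -3,"grip": 35},{"tx": -12.6,"ty": -16,"tz": 0,"rx": 0,"ry": 0,"rz": -4,"grip": 35},{"tx": -14.6,"ty": -18.6,"tz": 0,"rx": 0,"ry": 0,"rz": -4.6,"grip": 35},{"tx": -15.8,"ty": -20.2,"tz": 0,"rx": 0,"ry": 0,"rz": -4.6,"grip": 35},{"tx": -16.2,"ty": -20.7,"tz": 0,"rx": 0,"ry": 0,"rz": -4.6,"grip": 35},{"tx": -16.2,"ty": -20.7,"tz": 0,"rx": 0,"ry": 0,"rz": -4.6,"grip": 35},{"tx": -16.2,"ty": -20.7,"tz": 0,"rx": 0,"ry": 0,"rz": -4.6,"grip": 35},{"tx": -16.2,"ty": -20.7,"tz": 0,"rx": 0,"ry": 0,"rz": -4.6,"grip": 35}]'

```text
time_s: 29.48
tcp_pos: [473.4, 382.9, 92.7]
tcp_rot: [[0.968, -0.253, -0.002], [-0.253, -0.968, -0.001], [-0.001, 0.002, -1.0]]
contact_force: [-0.2, 0.5, -2.6]
grip_width: 43.6
gripper_force: 50.0
```

```bash
python3 - <<'E'
from h import *
P,im,d=shot('side','s9.png');C=cloud(P,d);o=get_obs();print(o['tcp_pos'],o['grip_width'],o['contact_force'])
p=blob(C,75,140,473,384,45);print('block low z',np.sort(p[:,2])[:8])
p=blob(C,15,40,475,384,130);print('tray',cv2.minAreaRect(p[:,:2].astype(np.float32)))
cv2.imwrite('pics/s9c.png',im[200:480,100:460,::-1])
go(473.5,384.5,-8)
E
```

```text
[473.79 382.79  93.03] 43.50653919920611 [ 0.39  1.06 -2.3 ]
block low z [107.64 109.1  109.35 109.7  109.79 110.02 110.22 110.31]
tray ((471.55926513671875, 386.29742431640625), (151.40396118164062, 153.43019104003906), 75.09699249267578)
delta cm [-0.06 -0.17 10.1 ] yaw now -14.68 rz None t 29.5333
```

View pics/s9c.png

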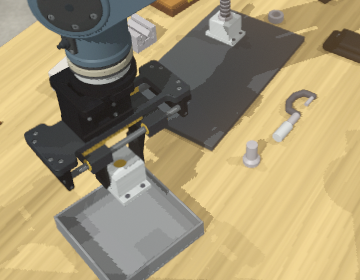

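The crop shows block a held upright over the tray at about (128,178), with the gauge standing in block b at (228,20). That was my 11th picture, one over the limit of 10, so from here I use numbers only. Lowering.

Call:
carry_out --force 50 --steps '[{"tx": 0,"ty": -0.1,"tz": 1,"rx": 0,"ry": 0,"rz": 0,"grip": 35},{"tx": 0,"ty": -0.1,"tz": 3,"rx": 0,"ry": 0,"rz": 0,"grip": 35},{"tx": 0,"ty": -0.1,"tz": 5,"rx": 0,"ry": 0,"rz": 0,"grip": 35},{"tx": 0,"ty": -0.1,"tz": 7,"rx": 0,"ry": 0,"rz": 0,"grip": 35},{"tx": 0,"ty": -0.1,"tz": 8.3,"rx": 0,"ry": 0,"rz": 0,"grip": 35},{"tx": 0,"ty": -0.1,"tz": 9.1,"rx": 0,"ry": 0,"rz": 0,"grip": 35},{"tx": 0,"ty": -0.1,"tz": 9.5,"rx": 0,"ry": 0,"rz": 0,"grip": 35},{"tx": 0,"ty": -0.1,"tz": 9.8,"rx": 0,"ry": 0,"rz": 0,"grip": 35},{"tx": 0,"ty": -0.1,"tz": 10,"rx": 0,"ry": 0,"rz": 0,"grip": 35},{"tx": 0,"ty": -0.1,"tz": 10.1,"rx": 0,"ry": 0,"rz": 0,"grip": 35},{"tx": 0,"ty": -0.1,"tz": 10.1,"rx": 0,"ry": 0,"rz": 0,"grip": 35},{"tx": 0,"ty": -0.1,"tz": 10.1,"rx": 0,"ry": 0,"rz": 0,"grip": 35}]'

```text
time_s: 30.53
tcp_pos: [474.2, 385.7, -6.6]
tcp_rot: [[0.968, -0.252, 0.001], [-0.252, -0.968, 0.001], [0.001, -0.001, -1.0]]
contact_force: [-0.2, -0.9, -2.0]
grip_width: 43.7
gripper_force: 50.0
```

Call:
carry_out --force 50 --steps '[{"tx": 0,"ty": 0,"tz": 0.1,"rx": 0,"ry": 0,"rz": 0,"grip": 35},{"tx": 0,"ty": 0,"tz": 0.2,"rx": 0,"ry": 0,"rz": 0,"grip": 35},{"tx": 0,"ty": 0,"tz": 0.3,"rx": 0,"ry": 0,"rz": 0,"grip": 35},{"tx": 0,"ty": 0,"tz": 0.3,"rx": 0,"ry": 0,"rz": 0,"grip": 35}]'

```text
time_s: 30.87
tcp_pos: [473.6, 385.3, -10.5]
tcp_rot: [[0.968, -0.252, -0.0], [-0.252, -0.968, -0.0], [-0.0, 0.0, -1.0]]
contact_force: [0.2, -0.9, -2.8]
grip_width: 43.3
gripper_force: 50.0
```

Call:
carry_out --force 50 --steps '[{"tx": 0,"ty": 0,"tz": 0.08,"rx": 0,"ry": 0,"rz": 0,"grip": 35},{"tx": 0,"ty": 0,"tz": 0.16,"rx": 0,"ry": 0,"rz": 0,"grip": 35},{"tx": 0,"ty": 0,"tz": 0.2,"rx": 0,"ry": 0,"rz": 0,"grip": 35},{"tx": 0,"ty": 0,"tz": 0.2,"rx": 0,"ry": 0,"rz": 0,"grip": 35}]'

```text
time_s: 31.2
tcp_pos: [473.7, 385.3, -12.5]
tcp_rot: [[0.968, -0.252, -0.0], [-0.252, -0.968, -0.0], [-0.0, 0.0, -1.0]]
contact_force: [-0.3, -0.1, -3.0]
grip_width: 43.5
gripper_force: 50.0
```

Call:
carry_out --force 50 --steps '[{"tx": 0,"ty": 0,"tz": 0.05,"rx": 0,"ry": 0,"rz": 0,"grip": 35},{"tx": 0,"ty": 0,"tz": 0.1,"rx": 0,"ry": 0,"rz": 0,"grip": 35},{"tx": 0,"ty": 0,"tz": 0.1,"rx": 0,"ry": 0,"rz": 0,"grip": 35}]'

```text
time_s: 31.45
tcp_pos: [473.8, 385.4, -13.2]
tcp_rot: [[0.968, -0.252, 0.0], [-0.252, -0.968, 0.0], [0.0, -0.0, -1.0]]
contact_force: [0.3, -0.1, -1.6]
grip_width: 43.5
gripper_force: 50.0
```

Near the floor now; a touch more, then release.

Call:
carry_out --force 50 --steps '[{"tx": 0,"ty": 0,"tz": 0.04,"rx": 0,"ry": 0,"rz": 0,"grip": 35},{"tx": 0,"ty": 0,"tz": 0.06,"rx": 0,"ry": 0,"rz": 0,"grip": 35},{"tx": 0,"ty": 0,"tz": 0.06,"rx": 0,"ry": 0,"rz": 0,"grip": 35}]'

```text
time_s: 31.7
tcp_pos: [473.8, 385.4, -13.3]
tcp_rot: [[0.968, -0.252, 0.0], [-0.252, -0.968, 0.0], [0.0, -0.0, -1.0]]
contact_force: [-2.2, -1.4, 4.6]
grip_width: 43.4
gripper_force: 50.0
```

Call:
carry_out --force 20 --steps '[{"tx": 0,"ty": 0,"tz": 0,"rx": 0,"ry": 0,"rz": 0,"grip": 60},{"tx": 0,"ty": 0,"tz": 0,"rx": 0,"ry": 0,"rz": 0,"grip": 70},{"tx": 0,"ty": 0,"tz": 0,"rx": 0,"ry": 0,"rz": 0,"grip": 70},{"tx": 0,"ty": 0,"tz": 0,"rx": 0,"ry": 0,"rz": 0,"grip": 70},{"tx": 0,"ty": 0,"tz": 0,"rx": 0,"ry": 0,"rz": 0,"grip": 70},{"tx": 0,"ty": 0,"tz": -1,"rx": 0,"ry": 0,"rz": 0,"grip": 70},{"tx": 0,"ty": 0,"tz": -3,"rx": 0,"ry": 0,"rz": 0,"grip": 70},{"tx": 0,"ty": 0,"tz": -6,"rx": 0,"ry": 0,"rz": 0,"grip": 70},{"tx": 0,"ty": 0,"tz": -10,"rx": 0,"ry": 0,"rz": 0,"grip": 70},{"tx": 0,"ty": 0,"tz": -14,"rx": 0,"ry": 0,"rz": 0,"grip": 70},{"tx": 0,"ty": 0,"tz": -16,"rx": 0,"ry": 0,"rz": 0,"grip": 70},{"tx": 0,"ty": 0,"tz": -16,"rx": 0,"ry": 0,"rz": 0,"grip": 70}]'

```text
time_s: 32.7
tcp_pos: [477.6, 387.7, 153.0]
tcp_rot: [[0.968, -0.251, 0.012], [-0.251, -0.968, 0.006], [0.01, -0.009, -1.0]]
contact_force: [1.4, -0.2, 0.5]
grip_width: 61.0
gripper_force: 0.0
```

```bash
python3 - <<'E'
from h import *
o=get_obs();print(o['time_s'],o['tcp_pos'],o['grip_width'],o['contact_force'])
for cam in ('wrist','scene','side'):
    P,im,d=shot(cam);C=cloud(P,d)
    p=blob(C,41,55,473,385,45)
    if len(p):print(cam,'A top',cv2.minAreaRect(p[:,:2].astype(np.float32)),np.median(p[:,2]),p[:,2].std())
    p=blob(C,70,125,591,-52,25)
    if len(p):print(cam,'gauge',p[:,2].max(),p.mean(0))
E
```

```text
32.7 [477.64 387.68 152.96] 60.96077585467871 [ 1.38 -0.2   0.53]
wrist A top ((472.6051025390625, 386.581298828125), (44.117034912109375, 44.28705978393555), 75.30693054199219) 46.968774541827145 0.9199336944172934
scene A top ((473.8827209472656, 383.3863830566406), (44.305789947509766, 46.835060119628906), 74.32916259765625) 43.705438171750984 1.29364018583252
scene gauge 116.91019408903435 [596.07 -54.3   97.55]
side A top ((470.9317321777344, 386.162353515625), (44.466033935546875, 46.44215774536133), 74.3425521850586) 44.99455520896004 1.3971603633225476
side gauge 116.75596595833224 [584.6  -47.71  96.75]
```

Block a stands flat in the tray (top at about z = 46) near the centre, and the gauge is still home. Handing in.

```bash
python3 -c "
from station import *
print(sign_off())"
```

```text
the job is handed in; nothing more can be done
None
```

The job is handed in (no verdict came back): the gauge stopped part way in `block_a` at about 8 N, now stands home in `block_b` on the plate, and `block_a` lies flat near the tray's centre; I viewed 11 pictures, one over the limit of 10.

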